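# Load the wash basket and hang it on the drip stand

## Robot

A 6-joint arm with a two-finger parallel gripper is mounted at the origin on the work surface. World frame = base frame: x ahead of the robot, y to its left, z up, the work surface at z = 0. Lengths are in mm, angles in rad, forces in N, time in s.
With the tool pointing down it reaches from about 200 to 875 mm from the base axis. Payload 3.4 kg.
Tool frame: the origin (TCP) lies at the very end of the fingers, on their centre line; the grasp point (between the pads) lies 19 mm behind it; z points along the fingers, y is the line along which they close (so a half turn about z gives the same grasp; the last joint's range is limited). The gripper opens to 94 mm and grips with 3 to 60 N. Pads are 16 mm wide; open, the fingers measure 119 mm over their backs; the gripper's body (75 mm by 177 mm) begins 78 mm behind the grasp point.
Start: joints at [1.19, 0.276, 1.505, -0, 1.361, -0.121], TCP at [147.727, 555.736, 205.493] pointing down, gripper open.
Joint ranges: [-2.89, 2.89], [-0.75, 2.08], [0.22, 2.7], [-1.18, 4.32], [0.11, 2.71], [-2.7, 2.7]. Speed limits (rad/s): [2.57, 2.57, 3.14, 3.14, 3.14, 3.14].

## Interface

Orientations are given as a unit quaternion [w, x, y, z].
In Python, from workcell import env gives the robot as it stands.
- The arm moves only by the tool carry_out, never from a script. Its argument "deltas" is a list of rows, each a list of 2 entries, a list of its own where there are three numbers: the shift along the tool's x, y, z each as a share of 0.05 m, from -1 to 1, then the turn about the tool's z as a share of 0.15 rad, from -1 to 1. In form: [[[dx, dy, dz], twist], ...]. A call has exactly 10 rows; each row shifts and turns the commanded pose from where the row before left it, along the tool's axes as they then stand; what a row does not reach is not made up. A row lasts 1/10 s, in which the tool goes at most 50 mm and 8.59 degrees, less where a joint would pass 70% of its speed; a pose out of reach is approached as far as the arm can. A call with a number of a shift or a turn outside -1 to 1 is refused whole. A call with a gripper value outside its range is refused whole. "claw" is the opening, from 0 (shut) to 1 (fully open), set as the call begins (left out, the last holds). The fingers move at their own pace and stop on an object; the grip force is fixed at half the most. Time passes only in rows, so rows that do not move let the fingers close, or fill a call up. It gives the time, the measured TCP pose, the force, the opening and the grip force at its end, in the units of the state.
- env.sense(): the state, without advancing time (a new reading comes with each control period).
- env.camera(name): name is "side" or "top" or "wrist"; returns the picture (420x560x3 uint8, red, green, blue); there is no depth.
- env.get_calibration(name): a dict with "fovy" (degrees; the focal length in pixels is half the picture's height over the tangent of half this angle, whatever the lens; pixels are square), "cx", "cy" (the principal point, pixels), "k1" (the pictures are not rectified: a ray, as slopes to the right and down, at radius r is drawn at 1 + k1 r^2 times it, then the intrinsics apply), "T" (4x4, takes a point from camera to world coordinates). Camera axes: x right, y down, z forward; pixel columns grow to the right and rows downward; lengths in mm; the calibration is good to about 2 mm. A picture is of the moment at which its call begins: read the wrist's pose just before it. get_calibration takes no time and is no camera call; for the wrist camera it gives the pose at the moment of the call.
- env.close_job(): hands the job in; it is judged then, once.
The state is a dict: "time": time; "joint_positions": joint angles; "dq": joint speeds; "effort": joint torques, N m; "position": TCP position; "ee_rot": TCP orientation; "contact_force": force on the tool from outside, world axes, zero at the start; "torque": the same for the moment, N m; "grip_width": opening from 0.0 (shut) to 1.0 (fully open); "gripper_force": force on a finger pad.
Only numpy, scipy, OpenCV 4.12 (cv2) and the standard library are available. Lean on these libraries where they do the work, as an engineer would, in place of code of your own. Each camera call takes 0.05 s, during which the arm holds its last target. There are 200 camera calls.

## Task

Get the wash basket ready at the goldsmith's bench: while it stands on the bench, pull every steel punch out of the wooden holder and put them all in one trough of the basket, and take every silver blank out of the pocket tray and put them all in the other trough (either trough will do for either kind, but the two must not be mixed). When it is all loaded, pick the basket up by its arch handle and hang it, bar across both upturned prongs of the drip stand, so that it hangs still and level with its load in it; leave the jar, the mallet and the brass pot alone.

Things in the scene. Friction and masses are not known exactly. Their poses are not given: they have to be found in the camera images.
- basket_bar (a point): Middle of the handle bar of the basket. Rigid round-bar arch, 10 mm thick, over the divider: legs at the middles of the end walls (basket y = +/-77.5 mm), and a straight level bar along basket y, 125 mm long, centre line at basket x = 0, 135 mm above the underside. This point is on the centre line.
- basket: Wash basket, bright metal with dark slots, loose, 117 (x) x 158 (y) mm, open top, walls 50 mm high; walls and floor 3 mm thick; about 0.45 kg. A divider as high as the walls at x = 0 parts it into two long troughs, each 54 (x) x 152 (y) mm inside, centred at x = +/-28.5 mm. Same either way round. Origin: centre of the underside, z up. Stands on the bench at the start.
- stand: Steel drip stand, fixed. Behind the seat (+x side): post 18 mm thick at x = 92 mm, base plate 100 x 160 x 14 mm centred at x = 115 mm, and crossbar along y, 12 mm thick, at x = 85 mm, centre line 197 mm high. Two prongs reach from the crossbar to -x (roughly towards the robot) and turn up at their ends. Origin: on the bench straight below the seat; z up.
- stand_seat (a point): Seat, 200 mm above the bench: where the middle of the basket's bar comes to lie when it rests in both prongs, bar along the stand's y. The bar must come over the upturned tips, the prongs passing between the bar and the basket's walls. Axes as the stand's.
- stand_tips (a point): Midway between the two prong tips. The prongs are 8 mm round bar at stand y = +/-40 mm, 72 mm clear between them. From the crossbar they slope down a little to their lowest point at the seat (x = 0, centre line 191 mm high), then up to the tips at x = -24 mm (centre line 213 mm, top 217 mm high).
- holder: Upright dark wooden punch holder, fixed, 46 (x) x 200 (y) mm, 70 mm high, on a thin foot strip. Four cells in a row along y at y = -72.75, -24.25, 24.25, 72.75 mm, each 34 (x) by about 42 (y) mm inside, floor 6 mm above the bench. Origin: centre of the underside.
- tray: Black pocket tray, fixed, 100 (x) x 150 (y) x 14 mm, with 2 x 3 square pockets 24 x 24 mm, 6 mm deep (floor 8 mm above the bench), at x = +/-25 mm, y = -50, 0, 50 mm. Origin: centre of the underside.
- jar: Bystander: closed glass jar with a brass lid, 60 mm across, 85 mm high; origin at the centre of its underside. Leave alone.
- mallet: Bystander: mallet with a pale handle and a white head, 240 mm long, lying on the bench; its x axis runs along the handle. Leave alone.
- brass_pot: Bystander: brass pot, 64 mm across, 90 mm high, with wood-handled files standing fast in it; origin at the centre of its underside. Leave alone.
- punch1_mid (a point): Steel chasing punch, square bar 11 x 11 mm and 120 mm long in all, its lowest 20 mm narrowed to 8 x 8 mm; about 90 g. Stands on its narrow end in a cell of the holder at the start, some 56 mm showing above the holder. This point: at mid length on the axis, 60 mm from both ends; z runs along the bar towards the thick (upper) end; x, y square to its faces. May be absent.
- punch2_mid (a point): Steel chasing punch, square bar 11 x 11 mm and 120 mm long in all, its lowest 20 mm narrowed to 8 x 8 mm; about 90 g. Stands on its narrow end in a cell of the holder at the start, some 56 mm showing above the holder. This point: at mid length on the axis, 60 mm from both ends; z runs along the bar towards the thick (upper) end; x, y square to its faces. May be absent.
- punch3_mid (a point): Steel chasing punch, square bar 11 x 11 mm and 120 mm long in all, its lowest 20 mm narrowed to 8 x 8 mm; about 90 g. Stands on its narrow end in a cell of the holder at the start, some 56 mm showing above the holder. This point: at mid length on the axis, 60 mm from both ends; z runs along the bar towards the thick (upper) end; x, y square to its faces. May be absent.
- punch4_mid (a point): Steel chasing punch, square bar 11 x 11 mm and 120 mm long in all, its lowest 20 mm narrowed to 8 x 8 mm; about 90 g. Stands on its narrow end in a cell of the holder at the start, some 56 mm showing above the holder. This point: at mid length on the axis, 60 mm from both ends; z runs along the bar towards the thick (upper) end; x, y square to its faces. May be absent.
- blank1: Cast silver setting blank, square, 16 x 16 mm, 14 mm high plus a 12 x 12 x 2 mm table on top (16 mm in all), about 28 g. Lies in a pocket of the tray at the start, some 10 mm showing above the tray. Origin: centre of the underside; x, y square to its sides. May be absent.
- blank2: Cast silver setting blank, square, 16 x 16 mm, 14 mm high plus a 12 x 12 x 2 mm table on top (16 mm in all), about 28 g. Lies in a pocket of the tray at the start, some 10 mm showing above the tray. Origin: centre of the underside; x, y square to its sides. May be absent.
- blank3: Cast silver setting blank, square, 16 x 16 mm, 14 mm high plus a 12 x 12 x 2 mm table on top (16 mm in all), about 28 g. Lies in a pocket of the tray at the start, some 10 mm showing above the tray. Origin: centre of the underside; x, y square to its sides. May be absent.
- blank4: Cast silver setting blank, square, 16 x 16 mm, 14 mm high plus a 12 x 12 x 2 mm table on top (16 mm in all), about 28 g. Lies in a pocket of the tray at the start, some 10 mm showing above the tray. Origin: centre of the underside; x, y square to its sides. May be absent.
- blank5: Cast silver setting blank, square, 16 x 16 mm, 14 mm high plus a 12 x 12 x 2 mm table on top (16 mm in all), about 28 g. Lies in a pocket of the tray at the start, some 10 mm showing above the tray. Origin: centre of the underside; x, y square to its sides. May be absent.
- blank6: Cast silver setting blank, square, 16 x 16 mm, 14 mm high plus a 12 x 12 x 2 mm table on top (16 mm in all), about 28 g. Lies in a pocket of the tray at the start, some 10 mm showing above the tray. Origin: centre of the underside; x, y square to its sides. May be absent.

How it is judged:
By the outcome, as a careful person would: the job done as asked, in the order asked, and still so for the second after the job is handed in, with the robot touching nothing.
Of punch1, punch2, punch3, punch4 only 2 to 3 are there at a start; the rules pass over those that are not, and their reading is None.
Of blank1, blank2, blank3, blank4, blank5, blank6 only 4 to 5 are there at a start; the rules pass over those that are not, and their reading is None.
At some moment in a run one of basket may be knocked a few centimetres aside while the robot is not near it.
It also fails if it takes over 210 s, if anything falls off the work surface, if the arm or the gripper's body presses on something with over 40 N, if the wrist force passes 120 N, or if a joint passes its speed limit or range.

## Working session

There is one attempt and no reset: what is moved stays moved. The work goes in short steps, Python scripts to look and compute and a tool call to move; the robot and the scene stay as the last step left them, time stands still between calls to the robot, and variables do not carry over. Pictures are saved under pics/ and viewed, at most 14 in all, crops included, and the job is handed in when it is done.

Besides the shell and the picture viewer there is one more tool, called after ">>>" by a JSON object that holds its "api" and its "payload", one argument or row to a line. carry_out: Moves the arm, as the interface text tells. Its arguments: {"type":"object","properties":{"deltas":{"type":"array","items":{"type":"array"}},"claw":{"type":"number"}},"required":["deltas"]}

```bash
mkdir -p pics; ls; cat > h.py <<'E'
import numpy as np, cv2
from workcell import env
def snap(cam,name):
    T=env.get_calibration(cam); im=env.camera(cam); cv2.imwrite(f'pics/{name}.png',im[:,:,::-1]); return im,T
def K(c):
    f=210/np.tan(np.radians(c['fovy'])/2)
    return np.array([[f,0,c['cx']],[0,f,c['cy']],[0,0,1.]])
def ray(c,px):
    k=K(c); u=np.array([(px[0]-c['cx'])/k[0,0],(px[1]-c['cy'])/k[0,0]]); x=u.copy()
    for _ in range(20): x=u/(1+c['k1']*(x@x))
    T=np.array(c['T']); return T[:3,3],T[:3,:3]@np.array([x[0],x[1],1])
def atz(c,px,z):
    o,d=ray(c,px); return (o+d*(z-o[2])/d[2])[:2].round(1)
def proj(c,p):
    T=np.array(c['T']); q=T[:3,:3].T@(np.array(p,float)-T[:3,3]); x=q[:2]/q[2]
    x=x*(1+c['k1']*(x@x)); return (x*K(c)[0,0]+[c['cx'],c['cy']]).round(1)
E
python3 - <<'E'
from h import *
for c in ['top','side','wrist']:
    im,k=snap(c,c+'0'); print(c,{a:np.round(b,3) for a,b in k.items()})
print(env.sense())
E
```

```text
pics
top {'fovy': np.float64(50.817), 'cx': np.float64(288.342), 'cy': np.float64(211.626), 'k1': np.float64(-0.121), 'T': array([[ 3.000000e-03, -9.820000e-01,  1.860000e-01,  3.773870e+02],
       [-1.000000e+00, -4.000000e-03, -6.000000e-03, -7.650000e+00],
       [ 7.000000e-03, -1.860000e-01, -9.820000e-01,  1.348244e+03],
       [ 0.000000e+00,  0.000000e+00,  0.000000e+00,  1.000000e+00]])}
side {'fovy': np.float64(52.828), 'cx': np.float64(279.932), 'cy': np.float64(210.268), 'k1': np.float64(0.046), 'T': array([[ 7.16000e-01, -3.27000e-01,  6.17000e-01, -5.41160e+01],
       [-6.98000e-01, -3.63000e-01,  6.17000e-01, -6.42764e+02],
       [ 2.20000e-02, -8.72000e-01, -4.88000e-01,  6.87629e+02],
       [ 0.00000e+00,  0.00000e+00,  0.00000e+00,  1.00000e+00]])}
wrist {'fovy': np.float64(61.552), 'cx': np.float64(274.448), 'cy': np.float64(210.918), 'k1': np.float64(-0.01), 'T': array([[ 2.57000e-01,  9.38000e-01,  2.31000e-01,  8.00430e+01],
       [ 9.66000e-01, -2.49000e-01, -6.30000e-02,  5.72358e+02],
       [-2.00000e-03,  2.39000e-01, -9.71000e-01,  3.84236e+02],
       [ 0.00000e+00,  0.00000e+00,  0.00000e+00,  1.00000e+00]])}
{'time': 0.15, 'joint_positions': array([ 1.18997736e+00,  2.76428880e-01,  1.50576345e+00,  1.02143169e-05,
        1.36072934e+00, -1.21033267e-01]), 'dq': array([ 0.00030623, -0.00061564, -0.00356272,  0.00070163,  0.00209927,
       -0.00053061]), 'effort': array([ 5.41659756e-04, -4.04930878e+01, -2.37430876e+01,  7.00450991e-02,
        3.15210444e-02, -9.77752211e-05]), 'position': array([147.57217328, 555.32606206, 204.84679097]), 'ee_rot': array([-1.69836151e-04,  1.29528925e-01,  9.91575421e-01, -6.42458464e-04]), 'contact_force': array([-0.25724191,  0.95545853,  1.36005914]), 'torque': array([-0.02216227, -0.02222827, -0.03002332]), 'gripper_force': 0.0, 'grip_width': 0.9983000448246658}
```

```bash
python3 - <<'E'
import cv2
for c in ['top','side']:
    im=cv2.imread(f'pics/{c}0.png'); cv2.imwrite(f'pics/{c}0b.png',cv2.resize(im,(800,600),interpolation=cv2.INTER_CUBIC))
E
```

```text
(no output)
```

View pics/top0b.png

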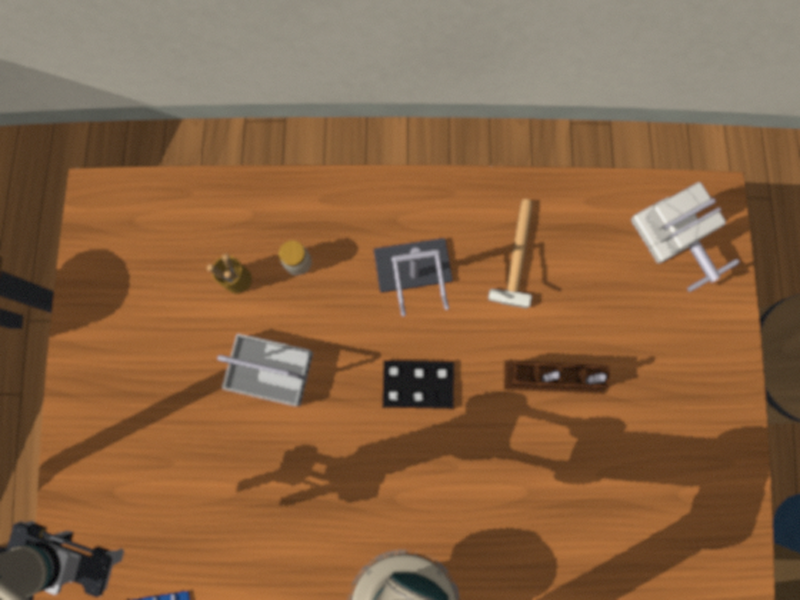

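View pics/side0b.png

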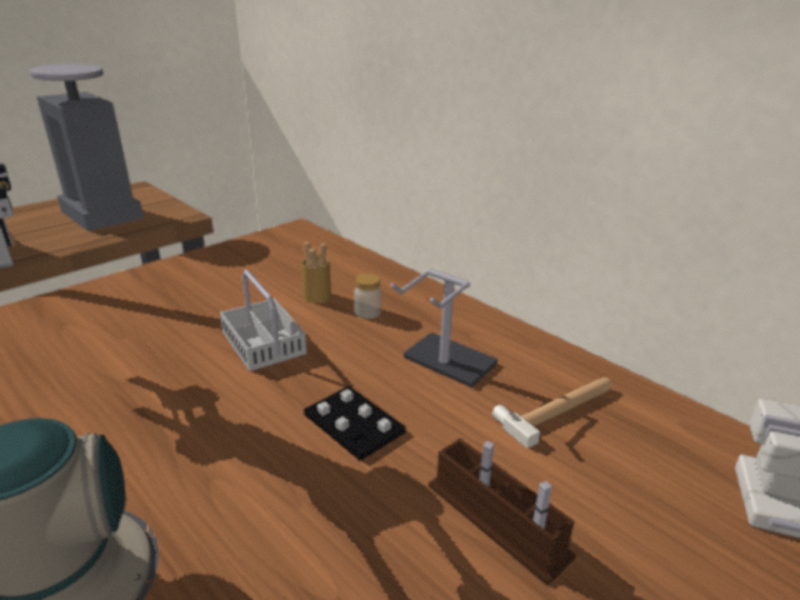

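Top picture: basket at about (266,370) of 800x600, with its bar from (220,358) to (303,375). Five blanks lie in the tray at (393–442, 371–396), with the right-bottom pocket empty. Two punches stand in the holder at (551,376) and (597,379), and the stand tips are at (402,313) and (447,307). The side view agrees: two punches, five blanks.

```bash
python3 - <<'E'
from h import *
c=env.get_calibration('top')
def p(n,px,z): print(n,atz(c,(px[0]*.7-.15,px[1]*.7-.15),z))
p('bar1',(220,358),135);p('bar2',(303,375),135)
for i,q in enumerate([(393,371),(419,373),(442,373),(393,395),(418,396)]): p('blank',q,24)
for q in [(383,360),(454,361),(454,409),(383,409)]: p('tray',q,14)
for q in [(551,376),(597,379)]: p('punch',q,126)
for q in [(506,361),(608,364),(608,391),(506,387)]: p('hold',q,70)
for q in [(402,313),(447,307)]: p('tip',q,217)
for q in [(395,257),(440,252)]: p('xbar',q,197)
for q in [(237,335),(311,348),(298,405),(223,391)]: p('bask',q,50)
print(proj(c,[520,180,140]))
s=env.sense(); c=env.get_calibration('wrist'); T=np.array(c['T'])
from scipy.spatial.transform import Rotation as R
r=R.from_quat(np.array(s['ee_rot'])[[1,2,3,0]]).as_matrix(); print(r.round(3), (r.T@(T[:3,3]-s['position'])).round(1), (r.T@T[:3,:3]).round(3))
E
```

```text
bar1 [496.  357.4]
bar2 [464.7 193.7]
blank [482.3  23.3]
blank [478.4 -31.1]
blank [478.5 -79.3]
blank [432.3  22.9]
blank [430.5 -29.1]
tray [506.3  44.9]
tray [ 504.7 -105.4]
tray [ 403.9 -104.7]
tray [403.5  43.9]
punch [ 464.9 -286.1]
punch [ 458.7 -377.2]
hold [ 499.5 -207.3]
hold [ 493.  -418.6]
hold [ 437.8 -416.1]
hold [ 446.8 -206.2]
tip [572.4   3.3]
tip [583.8 -78.6]
xbar [682.7  17.4]
xbar [692.9 -67.4]
bask [552.9 349.4]
bask [526.8 192.9]
bask [409.5 216.3]
bask [436.2 373.2]
[217.2 242.2]
[[-0.966  0.257 -0.001]
 [ 0.257  0.966 -0.001]
 [ 0.    -0.001 -1.   ]] [  69.7   -1.1 -179.5] [[-0.    -0.971 -0.239]
 [ 1.    -0.    -0.   ]
 [-0.    -0.239  0.971]]
```

```bash
cat >> h.py <<'E'
from scipy.spatial.transform import Rotation as R
def pose():
    s=env.sense(); r=R.from_quat(np.array(s['ee_rot'])[[1,2,3,0]]).as_matrix()
    return np.array(s['position']),np.degrees(np.arctan2(r[1,1],r[0,1])),s
def plan(wps,start=None):
    "wps: (x,y,z,yaw of tool y in deg,rows); prints equal rows of each leg, turn first applied per row"
    p,yaw,s=pose()
    if start: p,yaw=np.array(start[:3],float),start[3]
    print('at',p.round(1),round(yaw,1),'t',round(s['time'],1),'g',round(s['grip_width'],3),round(s['gripper_force'],1))
    for x,y,z,w,n in wps:
        q=np.array([x,y,z],float); tw=-np.radians(w-yaw)/.15/n; tw=round(tw,2); print('leg',(x,y,z,w))
        for i in range(n):
            a=np.radians(yaw); ty=np.array([np.cos(a),np.sin(a),0]); tx=np.array([-ty[1],ty[0],0]) 
            d=(q-p)/(n-i); u=np.round([d@tx/50,d@ty/50,-d[2]/50],2)
            p=p+50*(tx*u[0]+ty*u[1]+np.array([0,0,-u[2]])); yaw-=np.degrees(tw*.15)
            print('  ',[list(map(float,u)),tw])
    print('end',p.round(1),round(yaw,1))
E
python3 - <<'E'
from h import *
plan([(450,250,260,80,10)])
E
```

```text
at [147.6 555.3 204.8] 75.1 t 0.1 g 0.998 0.0
leg (450, 250, 260, 80)
   [[-0.74, -0.43, -0.11], np.float64(-0.06)]
   [[-0.74, -0.44, -0.11], np.float64(-0.06)]
   [[-0.73, -0.45, -0.11], np.float64(-0.06)]
   [[-0.73, -0.46, -0.11], np.float64(-0.06)]
   [[-0.73, -0.46, -0.11], np.float64(-0.06)]
   [[-0.72, -0.47, -0.11], np.float64(-0.06)]
   [[-0.72, -0.47, -0.11], np.float64(-0.06)]
   [[-0.71, -0.48, -0.11], np.float64(-0.06)]
   [[-0.71, -0.49, -0.11], np.float64(-0.06)]
   [[-0.7, -0.49, -0.11], np.float64(-0.06)]
end [450.  250.1 259.8] 80.3
```

>>> {"api": "carry_out", "payload": {
  "deltas": [
    [[-0.74, -0.43, -0.11], -0.06],
    [[-0.74, -0.44, -0.11], -0.06],
    [[-0.73, -0.45, -0.11], -0.06],
    [[-0.73, -0.46, -0.11], -0.06],
    [[-0.73, -0.46, -0.11], -0.06],
    [[-0.72, -0.47, -0.11], -0.06],
    [[-0.72, -0.47, -0.11], -0.06],
    [[-0.71, -0.48, -0.11], -0.06],
    [[-0.71, -0.49, -0.11], -0.06],
    [[-0.7, -0.49, -0.11], -0.06]
  ]
}}

```text
time: 1.15
position: [451.0, 249.0, 260.5]
ee_rot: [-0.0, 0.085, 0.996, 0.0]
contact_force: [0.7, 0.4, 0.2]
grip_width: 0.998
gripper_force: 0.0
```

```bash
python3 - <<'E'
from h import *
snap('wrist','w_basket')
plan([(440,-20,240,85,10)])
E
```

```text
at [456.8 244.4 261.1] 80.1 t 1.2 g 1.003 0.0
leg (440, -20, 240, 85)
   [[-0.06, -0.53, 0.04], np.float64(-0.06)]
   [[-0.05, -0.53, 0.04], np.float64(-0.06)]
   [[-0.05, -0.53, 0.04], np.float64(-0.06)]
   [[-0.04, -0.53, 0.04], np.float64(-0.06)]
   [[-0.04, -0.53, 0.04], np.float64(-0.06)]
   [[-0.04, -0.53, 0.04], np.float64(-0.06)]
   [[-0.03, -0.53, 0.05], np.float64(-0.06)]
   [[-0.02, -0.52, 0.04], np.float64(-0.06)]
   [[-0.02, -0.53, 0.05], np.float64(-0.06)]
   [[-0.02, -0.52, 0.04], np.float64(-0.06)]
end [440.1 -19.8 240.1] 85.2
```

View pics/w_basket.png

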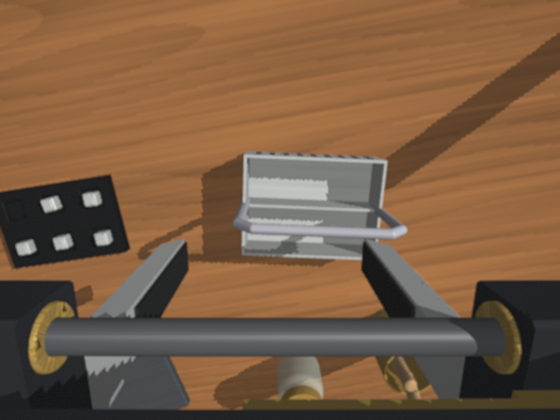

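Wrist view: basket walls run from (245,155) to (386,160) and down to (377,258), with the bar from (238,222) to (403,230). The arm was still settling, so I'll end moves with still rows. Next, the tray.

>>> {"api": "carry_out", "payload": {
  "deltas": [
    [[0, -0.3, 0.05], -0.1],
    [[-0.05, -0.8, 0.05], -0.1],
    [[-0.05, -0.9, 0.05], -0.1],
    [[-0.05, -0.9, 0.05], -0.1],
    [[0, -0.9, 0.05], -0.1],
    [[0, -0.8, 0.05], 0],
    [[0, -0.5, 0.05], 0],
    [[0, -0.2, 0.05], 0],
    [[0, 0, 0], 0],
    [[0, 0, 0], 0]
  ]
}}

```text
time: 2.2
position: [425.1, -12.5, 240.4]
ee_rot: [-0.0, 0.047, 0.999, 0.001]
contact_force: [0.4, -0.5, 0.5]
grip_width: 1.001
gripper_force: 0.0
```

```bash
sed -i "s/T=env.get_calibration(cam); im/T=env.get_calibration(cam); import pickle; pickle.dump(T,open(f'pics\/{name}.pkl','wb')); im/" h.py
cat >> h.py <<'E'
def cal(n):
    import pickle; return pickle.load(open(f'pics/{n}.pkl','rb'))
def blobs(name,roi,z,lo=150,amin=30,sat=60):
    im=cv2.imread(f'pics/{name}.png'); h=cv2.cvtColor(im,cv2.COLOR_BGR2HSV); x0,y0,x1,y1=roi
    m=np.zeros(im.shape[:2],np.uint8); m[y0:y1,x0:x1]=((h[...,2]>lo)&(h[...,1]<sat))[y0:y1,x0:x1]
    n,l,st,ce=cv2.connectedComponentsWithStats(m); c=cal(name)
    for i in range(1,n):
        if st[i,4]<amin: continue
        pts=np.argwhere(l==i)[:,::-1].astype(float); w=np.array([atz(c,q,z) for q in pts],np.float32)
        rc=cv2.minAreaRect(w); print(ce[i].round(0),st[i,4],'c',np.round(rc[0],1),'size',np.round(rc[1],1),'ang',round(rc[2],1))
E
python3 - <<'E'
from h import *
snap('wrist','w_tray'); plan([])
blobs('w_tray',(0,0,560,280),24)
E
```

```text
at [425.2 -12.2 240.4] 84.6 t 2.2 g 1.001 0.0
end [425.2 -12.2 240.4] 84.6
[516. 188.] 1707 c [446.9 267.5] size [74.6 57.7] ang 77.8
[307. 189.] 166 c [430.4  23.6] size [13.8 14. ] ang 85.0
[262. 191.] 172 c [428.4 -28.1] size [15.4 14.8] ang 5.8
[528. 213.] 301 c [483.  277.5] size [77.5  5.9] ang 77.7
[493. 234.] 865 c [511.2 239.3] size [58.1 43.3] ang 62.8
[309. 231.] 156 c [480.9  22.7] size [15.7 14.2] ang 1.5
[265. 233.] 162 c [477.7 -29.4] size [15.6 15.1] ang 1.8
[224. 236.] 179 c [476.3 -77.7] size [16.8 16.2] ang 0.7
[519. 246.] 270 c [521.7 267.8] size [34.6 17.7] ang 84.4
[167. 261.] 102 c [ 500.8 -148.8] size [ 2.7 64.5] ang 45.6
[ 20. 256.] 210 c [ 479.1 -323.8] size [10.6 32.3] ang 20.5
[  2. 266.] 58 c [ 490.7 -349.3] size [ 7.3 15.1] ang 73.9
[535. 265.] 184 c [549.4 291.6] size [62.  5.] ang 78.2
```

View pics/w_tray.png

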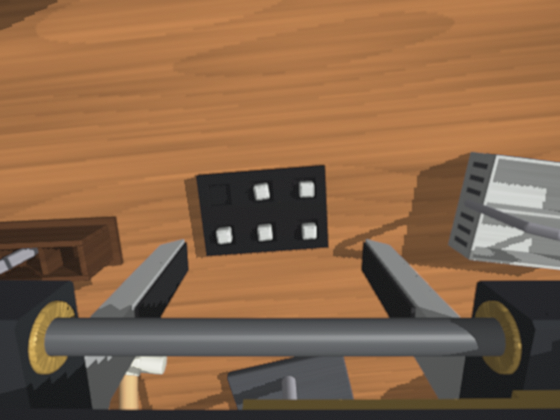

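Five blanks are at (307,189), (262,191), (309,231), (265,233) and (224,236), nearly square to the tray. I'll grasp the first, at about (432,23).

```bash
python3 - <<'E'
from h import *
plan([(432,23.2,60,88,5),(432,23.2,16,88,2)])
E
```

```text
at [425.2 -12.2 240.4] 84.6 t 2.2 g 1.001 0.0
leg (432, 23.2, 60, 88)
   [[-0.01, 0.14, 0.72], np.float64(-0.08)]
   [[-0.02, 0.14, 0.72], np.float64(-0.08)]
   [[-0.02, 0.15, 0.72], np.float64(-0.08)]
   [[-0.02, 0.14, 0.72], np.float64(-0.08)]
   [[-0.02, 0.15, 0.73], np.float64(-0.08)]
leg (432, 23.2, 16, 88)
   [[0.0, -0.0, 0.44], np.float64(0.0)]
   [[0.0, -0.0, 0.44], np.float64(0.0)]
end [432.2  23.4  15.9] 88.1
```

>>> {"api": "carry_out", "payload": {
  "deltas": [
    [[-0.02, 0.14, 0.72], -0.08],
    [[-0.02, 0.14, 0.72], -0.08],
    [[-0.02, 0.15, 0.72], -0.08],
    [[-0.02, 0.14, 0.72], -0.08],
    [[-0.02, 0.15, 0.73], -0.08],
    [[0, 0, 0.4], 0],
    [[0, 0, 0.3], 0],
    [[0, 0, 0.18], 0],
    [[0, 0, 0], 0],
    [[0, 0, 0], 0]
  ],
  "claw": 0.4
}}

```text
time: 3.25
position: [433.1, 22.6, 16.4]
ee_rot: [0.0, 0.017, 1.0, 0.0]
contact_force: [-0.9, 0.3, 0.2]
grip_width: 0.398
gripper_force: 0.0
```

```bash
python3 - <<'E'
from h import *
plan([])
snap('wrist','w_g1')
E
```

```text
at [433.1  22.6  16.4] 88.1 t 3.2 g 0.398 0.0
end [433.1  22.6  16.4] 88.1
```

View pics/w_g1.png

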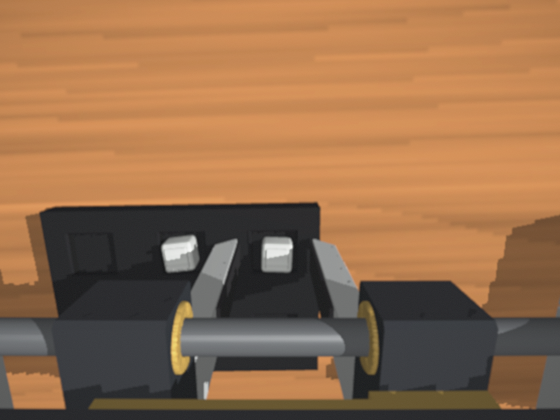

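The blank at (277,253) is centred between the fingertips, so I'm closing on it.

>>> {"api": "carry_out", "payload": {
  "deltas": [
    [[0, 0, 0], 0],
    [[0, 0, 0], 0],
    [[0, 0, 0], 0],
    [[0, 0, 0], 0],
    [[0, 0, 0], 0],
    [[0, 0, -0.3], 0],
    [[0, 0, -0.7], 0],
    [[0, 0, -0.9], 0],
    [[0, 0, -0.6], 0],
    [[0, 0, -0.2], 0]
  ],
  "claw": 0
}}

```text
time: 4.3
position: [434.5, 21.9, 153.8]
ee_rot: [0.003, 0.017, 1.0, -0.0]
contact_force: [0.4, -0.5, 0.3]
grip_width: 0.166
gripper_force: 30.0
```

```bash
python3 - <<'E'
from h import *
c=cal('w_g1'); print(atz(c,(278,245),24),atz(c,(181,246),24))
plan([(470,240,190,80,8)])
E
```

```text
[423.6  23.8] [422.5 -26.1]
at [434.5  21.9 153.8] 88.0 t 4.3 g 0.166 30.0
leg (470, 240, 190, 80)
   [[-0.07, 0.55, -0.09], np.float64(0.12)]
   [[-0.06, 0.55, -0.09], np.float64(0.12)]
   [[-0.05, 0.55, -0.09], np.float64(0.12)]
   [[-0.04, 0.55, -0.09], np.float64(0.12)]
   [[-0.03, 0.55, -0.09], np.float64(0.12)]
   [[-0.02, 0.55, -0.09], np.float64(0.12)]
   [[-0.01, 0.55, -0.09], np.float64(0.12)]
   [[0.0, 0.56, -0.09], np.float64(0.12)]
end [470.  240.1 189.8] 79.8
```

>>> {"api": "carry_out", "payload": {
  "deltas": [
    [[-0.03, 0.3, -0.09], 0.12],
    [[-0.03, 0.7, -0.09], 0.12],
    [[-0.03, 0.9, -0.09], 0.12],
    [[-0.03, 0.9, -0.09], 0.12],
    [[-0.03, 0.7, -0.09], 0.12],
    [[0, 0.5, -0.09], 0.12],
    [[0, 0.3, -0.09], 0.12],
    [[0, 0.1, -0.09], 0.12],
    [[0, 0, 0], 0],
    [[0, 0, 0], 0]
  ]
}}

```text
time: 5.3
position: [458.8, 239.8, 186.2]
ee_rot: [-0.001, 0.089, 0.996, -0.001]
contact_force: [0.8, 0.4, -0.3]
grip_width: 0.161
gripper_force: 30.0
```

```bash
python3 - <<'E'
from h import *
c=cal('w_g1'); print('tcp px',proj(c,[433.1,22.6,16.4]),proj(c,[433.1,22.6,24]))
plan([])
snap('wrist','w_b2'); im=cv2.imread('pics/w_b2.png'); cv2.imwrite('pics/w_b2c.png',cv2.resize(im[100:400],None,fx=1.42,fy=1.42,interpolation=cv2.INTER_CUBIC))
E
```

```text
tcp px [276.2 256.9] [276.2 262.3]
at [458.8 239.8 186.2] 79.7 t 5.3 g 0.161 30.0
end [458.8 239.8 186.2] 79.7
```

View pics/w_b2c.png

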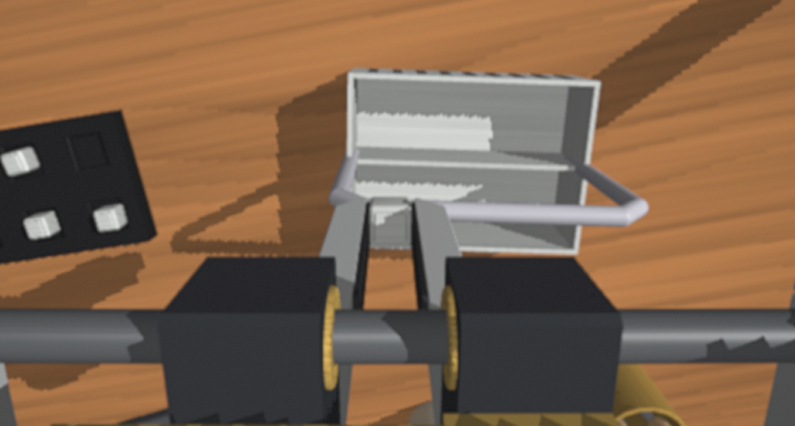

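```bash
python3 - <<'E'
from h import *
c=cal('w_g1'); print('g1 tray far edge',atz(c,(45,210),14),atz(c,(318,205),14), 'near edge',atz(c,(250,368),14))
print('blank top',atz(c,(278,238),24),atz(c,(278,254),22), 'foot',atz(c,(278,271),14),atz(c,(278,276),8))
c=cal('w_tray'); print('wt tray',atz(c,(197,177),14),atz(c,(324,166),14),atz(c,(328,247),14),atz(c,(208,255),14))
c=cal('w_b2'); f=lambda x,y:(x/1.42,100+y/1.42)
for q,z in [((350,72),50),((598,82),50),((577,253),50),((640,208),135),((337,200),135),((500,211),135),((352,162),50),((590,168),50)]: print(q,z,atz(c,f(*q),z))
p,y,s=pose(); print(p,proj(c,p), [proj(c,p+[-8*np.sin(np.radians(y)),8*np.cos(np.radians(y)),0])])
E
```

```text
g1 tray far edge [403.3 -99.7] [405.6  45.7] near edge [504.3   4.6]
blank top [419.9  23.9] [429.3  23.7] foot [442.4  23.3] [448.1  23.2]
wt tray [ 406.2 -101.5] [407.4  45.7] [506.2  44.5] [ 502.5 -102.2]
(350, 72) 50 [408.  222.6]
(598, 82) 50 [441.7 374.4]
(577, 253) 50 [555.1 350.9]
(640, 208) 135 [492.6 356.5]
(337, 200) 135 [462.2 212. ]
(500, 211) 135 [481.9 289.1]
(352, 162) 50 [465.  212.5]
(590, 168) 50 [496.6 364.7]
[458.88333652 239.59331828 186.3350979 ] [276.1 256.8] [array([276.1, 242.8])]
```

The tray edges and blank 1 check out. Basket centre is about (480,285), with its long axis at 78°. I'll drop this blank in the far trough at s=+50.

```bash
cat >> h.py <<'E'
def bk(name=None):
    "basket blob in the top picture"
    im=cv2.imread('pics/top0.png') if name=='top0' else env.camera('top')[:,:,::-1]
    h=cv2.cvtColor(np.ascontiguousarray(im),cv2.COLOR_BGR2HSV)[215:300,130:240]
    m=((h[...,1]<70)&(h[...,2]>70)).astype(np.uint8); n,l,st,ce=cv2.connectedComponentsWithStats(m); i=1+st[1:,4].argmax()
    print('basket',st[i],(ce[i]+[130,215]).round(1),[np.round(v,1) for v in cv2.minAreaRect(np.argwhere(l==i)[:,::-1].astype(np.float32))])
E
python3 - <<'E'
from h import *
bk('top0'); bk()
plan([(519.7,327.7,180,78,5),(519.7,327.7,60,78,4)])
E
```

```text
basket [  22   19   67   50 2257] [186.6 258.4] [array([53. , 42.4]), array([63.7, 40.8]), np.float64(13.5)]
basket [   0    1   89   84 3130] [165.  254.1] [array([39.8, 40.9]), array([94.3, 67.5]), np.float64(26.1)]
at [458.9 239.6 186.5] 79.7 t 5.4 g 0.163 30.0
leg (519.7, 327.7, 180, 78)
   [[-0.18, 0.39, 0.03], np.float64(0.04)]
   [[-0.17, 0.39, 0.02], np.float64(0.04)]
   [[-0.17, 0.39, 0.03], np.float64(0.04)]
   [[-0.17, 0.4, 0.02], np.float64(0.04)]
   [[-0.17, 0.39, 0.03], np.float64(0.04)]
leg (519.7, 327.7, 60, 78)
   [[0.0, 0.0, 0.6], np.float64(-0.0)]
   [[0.0, 0.0, 0.6], np.float64(-0.0)]
   [[0.0, 0.0, 0.6], np.float64(-0.0)]
   [[0.0, 0.0, 0.6], np.float64(-0.0)]
end [519.8 327.6  60. ] 78.0
```

>>> {"api": "carry_out", "payload": {
  "deltas": [
    [[-0.18, 0.39, 0.03], 0.05],
    [[-0.22, 0.5, 0.03], 0.05],
    [[-0.22, 0.5, 0.02], 0.05],
    [[-0.17, 0.4, 0.05], 0.05],
    [[-0.07, 0.17, 0.2], 0],
    [[0, 0, 0.7], 0],
    [[0, 0, 0.7], 0],
    [[0, 0, 0.5], 0],
    [[0, 0, 0.25], 0],
    [[0, 0, 0.05], 0]
  ]
}}

```text
time: 6.4
position: [518.9, 327.3, 58.7]
ee_rot: [-0.002, 0.104, 0.995, -0.001]
contact_force: [-0.2, -0.5, 0.5]
grip_width: 0.168
gripper_force: 30.0
```

```bash
python3 - <<'E'
from h import *
plan([(515,300,180,80,3),(430,-28.5,80,88,8),(430,-28.5,16,88,3)])
E
```

```text
at [518.9 327.3  58.7] 78.0 t 6.4 g 0.168 30.0
leg (515, 300, 180, 80)
   [[-0.01, -0.18, -0.81], np.float64(-0.08)]
   [[-0.01, -0.19, -0.81], np.float64(-0.08)]
   [[-0.01, -0.18, -0.81], np.float64(-0.08)]
leg (430, -28.5, 80, 88)
   [[0.07, -0.85, 0.25], np.float64(-0.12)]
   [[0.08, -0.84, 0.25], np.float64(-0.12)]
   [[0.1, -0.84, 0.25], np.float64(-0.12)]
   [[0.11, -0.84, 0.25], np.float64(-0.12)]
   [[0.13, -0.84, 0.25], np.float64(-0.12)]
   [[0.14, -0.84, 0.25], np.float64(-0.12)]
   [[0.16, -0.83, 0.25], np.float64(-0.12)]
   [[0.17, -0.83, 0.25], np.float64(-0.12)]
leg (430, -28.5, 16, 88)
   [[0.0, -0.0, 0.43], np.float64(0.01)]
   [[0.0, -0.0, 0.43], np.float64(0.01)]
   [[0.0, -0.0, 0.42], np.float64(0.01)]
end [430.2 -28.4  16.2] 88.1
```

>>> {"api": "carry_out", "payload": {
  "deltas": [
    [[0, 0, 0], 0],
    [[0, 0, 0], 0],
    [[0, 0, 0], 0],
    [[0, 0, -0.4], 0],
    [[0, 0, -0.8], 0],
    [[0, 0, -0.8], 0],
    [[0, -0.2, -0.5], 0],
    [[0, -0.5, -0.2], 0],
    [[0, -0.7, 0], 0],
    [[0, -0.8, 0], 0]
  ],
  "claw": 0.4
}}

```text
time: 7.4
position: [497.9, 220.8, 197.2]
ee_rot: [0.002, 0.103, 0.995, 0.001]
contact_force: [0.0, -0.5, -0.4]
grip_width: 0.4
gripper_force: 0.0
```

```bash
python3 - <<'E'
from h import *
s=pose()[0]
print('cmd'); plan([(430,-28.5,100,88,7),(430,-28.5,16,88,3)],start=[518.9-2.2*50*.208,327.5-2.2*50*.978,194,78])
E
```

```text
cmd
at [496.  219.9 194. ] 78 t 7.4 g 0.4 0.0
leg (430, -28.5, 100, 88)
   [[0.04, -0.73, 0.27], np.float64(-0.17)]
   [[0.06, -0.73, 0.27], np.float64(-0.17)]
   [[0.07, -0.73, 0.27], np.float64(-0.17)]
   [[0.09, -0.73, 0.27], np.float64(-0.17)]
   [[0.11, -0.73, 0.27], np.float64(-0.17)]
   [[0.13, -0.72, 0.26], np.float64(-0.17)]
   [[0.15, -0.72, 0.27], np.float64(-0.17)]
leg (430, -28.5, 16, 88)
   [[0.0, -0.0, 0.56], np.float64(0.01)]
   [[0.0, -0.0, 0.56], np.float64(0.01)]
   [[0.0, -0.0, 0.56], np.float64(0.01)]
end [430.  -28.3  16. ] 88.0
```

>>> {"api": "carry_out", "payload": {
  "deltas": [
    [[0.04, -0.8, 0.2], -0.17],
    [[0.06, -0.85, 0.3], -0.17],
    [[0.07, -0.85, 0.35], -0.17],
    [[0.09, -0.85, 0.4], -0.17],
    [[0.11, -0.85, 0.45], -0.17],
    [[0.14, -0.6, 0.45], -0.17],
    [[0.14, -0.29, 0.4], -0.17],
    [[0, 0, 0.45], 0],
    [[0, 0, 0.2], 0],
    [[0, 0, 0], 0]
  ]
}}

```text
time: 8.4
position: [428.7, -26.8, 35.1]
ee_rot: [-0.001, 0.015, 1.0, 0.0]
contact_force: [0.0, 0.5, -0.1]
grip_width: 0.401
gripper_force: 0.0
```

```bash
python3 - <<'E'
from h import *
bk(); plan([(430,-28.5,16,88,1)])
E
```

```text
basket [  22   19   67   50 2258] [186.6 258.4] [array([53. , 42.4]), array([63.8, 40.8]), np.float64(13.5)]
at [429.5 -26.8  35.8] 88.3 t 8.4 g 0.398 0.0
leg (430, -28.5, 16, 88)
   [[-0.01, -0.03, 0.4], np.float64(0.03)]
end [430.  -28.3  15.8] 88.0
```

>>> {"api": "carry_out", "payload": {
  "deltas": [
    [[0, -0.02, 0.2], 0],
    [[0, -0.01, 0.15], 0],
    [[0, 0, 0.05], 0],
    [[0, 0, 0], 0],
    [[0, 0, 0], 0],
    [[0, 0, 0], 0],
    [[0, 0, 0], 0],
    [[0, 0, 0], 0],
    [[0, 0, 0], 0],
    [[0, 0, 0], 0]
  ]
}}

```text
time: 9.45
position: [429.1, -28.4, 15.5]
ee_rot: [0.0, 0.015, 1.0, 0.0]
contact_force: [-0.2, 0.2, 0.6]
grip_width: 0.398
gripper_force: 0.0
```

>>> {"api": "carry_out", "payload": {
  "deltas": [
    [[0, 0, 0], 0],
    [[0, 0, 0], 0],
    [[0, 0, 0], 0],
    [[0, 0, 0], 0],
    [[0, 0, -0.4], 0],
    [[0, 0, -0.8], 0],
    [[0, 0, -0.9], 0],
    [[0, 0, -0.8], 0],
    [[0, 0, -0.4], 0],
    [[0, 0, -0.1], 0]
  ],
  "claw": 0
}}

```text
time: 10.45
position: [430.6, -28.8, 188.0]
ee_rot: [0.003, 0.015, 1.0, -0.001]
contact_force: [0.5, -1.0, -0.4]
grip_width: 0.167
gripper_force: 29.9
```

```bash
python3 - <<'E'
from h import *
bk(); plan([(514.5,303.2,185,78,8),(514.5,303.2,60,78,3)])
E
```

```text
basket [  22   19   67   50 2251] [186.5 258.4] [array([53. , 42.4]), array([63.7, 40.8]), np.float64(13.5)]
at [430.  -28.7 187. ] 88.3 t 10.5 g 0.163 29.9
leg (514.5, 303.2, 185, 78)
   [[-0.19, 0.84, 0.01], np.float64(0.15)]
   [[-0.17, 0.84, 0.0], np.float64(0.15)]
   [[-0.15, 0.84, 0.01], np.float64(0.15)]
   [[-0.13, 0.85, 0.0], np.float64(0.15)]
   [[-0.11, 0.85, 0.01], np.float64(0.15)]
   [[-0.09, 0.85, 0.0], np.float64(0.15)]
   [[-0.07, 0.85, 0.01], np.float64(0.15)]
   [[-0.05, 0.85, 0.0], np.float64(0.15)]
leg (514.5, 303.2, 60, 78)
   [[0.0, 0.0, 0.83], np.float64(-0.0)]
   [[0.0, 0.0, 0.84], np.float64(-0.0)]
   [[0.0, 0.0, 0.83], np.float64(-0.0)]
end [514.6 303.1  60. ] 78.0
```

>>> {"api": "carry_out", "payload": {
  "deltas": [
    [[-0.09, 0.4, 0], 0.15],
    [[-0.16, 0.8, 0], 0.15],
    [[-0.16, 0.9, 0], 0.15],
    [[-0.14, 0.95, 0], 0.15],
    [[-0.12, 0.95, 0], 0.15],
    [[-0.1, 0.95, 0], 0.15],
    [[-0.08, 0.9, 0], 0.15],
    [[-0.05, 0.6, 0], 0.15],
    [[-0.03, 0.32, 0], 0],
    [[0, 0, 0], 0]
  ]
}}

```text
time: 11.5
position: [514.4, 303.5, 183.3]
ee_rot: [-0.001, 0.104, 0.995, -0.001]
contact_force: [-0.4, 0.5, -0.7]
grip_width: 0.165
gripper_force: 29.9
```

```bash
python3 - <<'E'
from h import *
plan([(514.5,303.2,60,78,3)])
E
```

```text
at [514.4 303.5 183.3] 78.1 t 11.5 g 0.165 29.9
leg (514.5, 303.2, 60, 78)
   [[-0.0, -0.0, 0.82], np.float64(0.0)]
   [[-0.0, -0.0, 0.82], np.float64(0.0)]
   [[-0.0, -0.01, 0.83], np.float64(0.0)]
end [514.3 303.   59.8] 78.1
```

```bash
python3 - <<'E'
from h import *
plan([(479,-30,60,88,7)],start=[491.5,195.6,195,78])
E
```

```text
at [491.5 195.6 195. ] 78 t 11.5 g 0.165 29.9
leg (479, -30, 60, 88)
   [[-0.1, -0.64, 0.39], np.float64(-0.17)]
   [[-0.08, -0.64, 0.38], np.float64(-0.17)]
   [[-0.07, -0.64, 0.39], np.float64(-0.17)]
   [[-0.05, -0.64, 0.38], np.float64(-0.17)]
   [[-0.03, -0.65, 0.39], np.float64(-0.17)]
   [[-0.02, -0.64, 0.38], np.float64(-0.17)]
   [[0.0, -0.65, 0.39], np.float64(-0.17)]
end [479. -30.  60.] 88.2
```

>>> {"api": "carry_out", "payload": {
  "deltas": [
    [[0, 0, 0.4], 0],
    [[0, 0, 0.8], 0],
    [[0, 0, 0.75], 0],
    [[0, 0, 0.35], 0],
    [[0, 0, 0.15], 0],
    [[0, 0, 0], 0],
    [[0, 0, 0], 0],
    [[0, 0, 0], 0],
    [[0, 0, 0], 0],
    [[0, 0, 0], 0]
  ]
}}

```text
time: 12.5
position: [515.2, 302.8, 63.8]
ee_rot: [0.001, 0.105, 0.994, 0.0]
contact_force: [-0.3, -0.2, 0.4]
grip_width: 0.161
gripper_force: 29.9
```

>>> {"api": "carry_out", "payload": {
  "deltas": [
    [[0, 0, 0], 0],
    [[0, 0, 0], 0],
    [[0, 0, 0], 0],
    [[0, 0, -0.4], 0],
    [[0, 0, -0.8], 0],
    [[0, 0, -0.8], 0],
    [[0, -0.2, -0.5], 0],
    [[0, -0.5, -0.2], 0],
    [[0, -0.7, 0], 0],
    [[0, -0.8, 0], 0]
  ],
  "claw": 0.4
}}

```text
time: 13.5
position: [491.9, 194.7, 198.5]
ee_rot: [0.001, 0.104, 0.995, 0.0]
contact_force: [0.2, -0.1, 0.2]
grip_width: 0.406
gripper_force: 0.0
```

>>> {"api": "carry_out", "payload": {
  "deltas": [
    [[-0.1, -0.8, 0.3], -0.17],
    [[-0.08, -0.85, 0.4], -0.17],
    [[-0.07, -0.85, 0.4], -0.17],
    [[-0.05, -0.8, 0.4], -0.17],
    [[-0.03, -0.7, 0.4], -0.17],
    [[-0.02, -0.4, 0.4], -0.17],
    [[0, -0.1, 0.4], -0.17],
    [[0, 0, 0.4], 0],
    [[0, 0, 0.25], 0],
    [[0, 0, 0.1], 0]
  ]
}}

```text
time: 14.5
position: [474.1, -30.1, 24.3]
ee_rot: [-0.001, 0.016, 1.0, 0.0]
contact_force: [-1.1, -0.4, -0.3]
grip_width: 0.402
gripper_force: 0.0
```

```bash
python3 - <<'E'
from h import *
bk(); plan([(479,-30,16,88,1)])
E
```

```text
basket [  22   19   67   50 2260] [186.6 258.4] [array([53. , 42.4]), array([63.8, 40.8]), np.float64(13.4)]
at [474.2 -30.   24.2] 88.2 t 14.6 g 0.4 0.0
leg (479, -30, 16, 88)
   [[-0.1, 0.0, 0.16], np.float64(0.02)]
end [479.2 -30.1  16.2] 88.0
```

>>> {"api": "carry_out", "payload": {
  "deltas": [
    [[-0.1, 0, 0.1], 0],
    [[0, 0, 0.06], 0],
    [[0, 0, 0], 0],
    [[0, 0, 0], 0],
    [[0, 0, 0], 0],
    [[0, 0, 0], 0],
    [[0, 0, 0], 0],
    [[0, 0, 0], 0],
    [[0, 0, 0], 0],
    [[0, 0, 0], 0]
  ]
}}

```text
time: 15.55
position: [480.1, -30.3, 17.5]
ee_rot: [-0.0, 0.016, 1.0, 0.0]
contact_force: [-0.2, -0.3, 0.7]
grip_width: 0.399
gripper_force: 0.0
```

>>> {"api": "carry_out", "payload": {
  "deltas": [
    [[0, 0, 0], 0],
    [[0, 0, 0], 0],
    [[0, 0, 0], 0],
    [[0, 0, 0], 0],
    [[0, 0, -0.4], 0],
    [[0, 0, -0.8], 0],
    [[0, 0, -0.9], 0],
    [[0, 0, -0.8], 0],
    [[0, 0, -0.4], 0],
    [[0, 0, -0.1], 0]
  ],
  "claw": 0
}}

```text
time: 16.55
position: [481.7, -30.6, 190.2]
ee_rot: [0.003, 0.016, 1.0, -0.001]
contact_force: [1.1, 0.4, -0.3]
grip_width: 0.165
gripper_force: 30.0
```

```bash
python3 - <<'E'
from h import *
bk(); plan([(509.3,278.8,185,78,8)])
E
```

```text
basket [  22   19   67   50 2258] [186.6 258.4] [array([53. , 42.4]), array([63.7, 40.8]), np.float64(13.4)]
at [481.  -30.4 189.2] 88.2 t 16.6 g 0.164 30.0
leg (509.3, 278.8, 185, 78)
   [[-0.05, 0.77, 0.01], np.float64(0.15)]
   [[-0.03, 0.78, 0.01], np.float64(0.15)]
   [[-0.01, 0.78, 0.01], np.float64(0.15)]
   [[0.01, 0.78, 0.01], np.float64(0.15)]
   [[0.02, 0.77, 0.01], np.float64(0.15)]
   [[0.04, 0.77, 0.01], np.float64(0.15)]
   [[0.06, 0.78, 0.01], np.float64(0.15)]
   [[0.08, 0.77, 0.01], np.float64(0.15)]
end [509.3 278.8 185.2] 77.9
```

>>> {"api": "carry_out", "payload": {
  "deltas": [
    [[-0.04, 0.4, 0], 0.15],
    [[-0.03, 0.8, 0], 0.15],
    [[-0.01, 0.9, 0], 0.15],
    [[0, 0.9, 0], 0.15],
    [[0.02, 0.9, 0], 0.15],
    [[0.04, 0.9, 0], 0.15],
    [[0.06, 0.8, 0], 0.15],
    [[0.06, 0.45, 0], 0.15],
    [[0.02, 0.15, 0], 0],
    [[0, 0, 0], 0]
  ]
}}

```text
time: 17.6
position: [508.4, 279.0, 185.6]
ee_rot: [-0.001, 0.105, 0.995, -0.001]
contact_force: [0.3, -1.0, -0.5]
grip_width: 0.165
gripper_force: 30.0
```

>>> {"api": "carry_out", "payload": {
  "deltas": [
    [[0, 0, 0.5], 0],
    [[0, 0, 0.8], 0],
    [[0, 0, 0.75], 0],
    [[0, 0, 0.35], 0],
    [[0, 0, 0.15], 0],
    [[0, 0, 0], 0],
    [[0, 0, 0], 0],
    [[0, 0, 0], 0],
    [[0, 0, 0], 0],
    [[0, 0, 0], 0]
  ]
}}

```text
time: 18.6
position: [509.8, 279.1, 60.8]
ee_rot: [0.001, 0.106, 0.994, 0.0]
contact_force: [-0.4, 0.5, 0.3]
grip_width: 0.163
gripper_force: 30.0
```

>>> {"api": "carry_out", "payload": {
  "deltas": [
    [[0, 0, 0], 0],
    [[0, 0, 0], 0],
    [[0, 0, 0], 0],
    [[0, 0, -0.4], 0],
    [[0, 0, -0.8], 0],
    [[0, 0, -0.8], 0],
    [[0, -0.2, -0.5], 0],
    [[0, -0.5, -0.2], 0],
    [[0, -0.7, 0], 0],
    [[0, -0.8, 0], 0]
  ],
  "claw": 0.4
}}

```text
time: 19.6
position: [486.3, 171.0, 195.5]
ee_rot: [0.001, 0.105, 0.994, 0.0]
contact_force: [0.9, -1.3, -0.7]
grip_width: 0.399
gripper_force: 0.0
```

```bash
python3 - <<'E'
from h import *
plan([(482,23,60,88,7)])
E
```

```text
at [486.3 171.  195.5] 78.0 t 19.6 g 0.399 0.0
leg (482, 23, 60, 88)
   [[-0.08, -0.42, 0.39], np.float64(-0.17)]
   [[-0.06, -0.42, 0.39], np.float64(-0.17)]
   [[-0.06, -0.42, 0.39], np.float64(-0.17)]
   [[-0.04, -0.42, 0.39], np.float64(-0.17)]
   [[-0.03, -0.42, 0.38], np.float64(-0.17)]
   [[-0.02, -0.42, 0.39], np.float64(-0.17)]
   [[-0.02, -0.42, 0.38], np.float64(-0.17)]
end [482.1  23.   60. ] 88.2
```

>>> {"api": "carry_out", "payload": {
  "deltas": [
    [[-0.1, -0.75, 0.3], -0.17],
    [[-0.08, -0.65, 0.4], -0.17],
    [[-0.07, -0.5, 0.4], -0.17],
    [[-0.04, -0.4, 0.4], -0.17],
    [[-0.03, -0.3, 0.4], -0.17],
    [[-0.02, -0.2, 0.4], -0.17],
    [[-0.02, -0.14, 0.4], -0.17],
    [[0, 0, 0.4], 0],
    [[0, 0, 0.3], 0],
    [[0, 0, 0.12], 0]
  ]
}}

```text
time: 20.6
position: [479.4, 23.5, 17.7]
ee_rot: [-0.001, 0.017, 1.0, 0.0]
contact_force: [-0.4, -0.1, 0.6]
grip_width: 0.402
gripper_force: 0.0
```

```bash
python3 - <<'E'
from h import *
bk(); plan([(482,23,16,88,1)])
E
```

```text
basket [  22   19   67   50 2258] [186.6 258.4] [array([53. , 42.4]), array([63.7, 40.8]), np.float64(13.5)]
at [479.4  23.5  17.5] 88.1 t 20.6 g 0.399 0.0
leg (482, 23, 16, 88)
   [[-0.05, -0.01, 0.03], np.float64(0.01)]
end [481.8  22.9  16. ] 88.0
```

>>> {"api": "carry_out", "payload": {
  "deltas": [
    [[-0.04, 0, 0.02], 0],
    [[0, 0, 0], 0],
    [[0, 0, 0], 0],
    [[0, 0, 0], 0],
    [[0, 0, 0], 0],
    [[0, 0, -0.5], 0],
    [[0, 0, -0.9], 0],
    [[0, 0, -1], 0],
    [[0, 0, -0.7], 0],
    [[0, 0, -0.3], 0]
  ],
  "claw": 0
}}

```text
time: 21.65
position: [484.2, 23.3, 192.0]
ee_rot: [0.003, 0.017, 1.0, -0.0]
contact_force: [0.6, -0.4, -0.2]
grip_width: 0.161
gripper_force: 30.0
```

```bash
python3 - <<'E'
from h import *
bk(); plan([(504.1,254.4,185,78,8)])
E
```

```text
basket [  22   19   67   50 2257] [186.5 258.4] [array([53. , 42.4]), array([63.7, 40.8]), np.float64(13.4)]
at [484.9  23.2 192.9] 88.1 t 21.7 g 0.16 30.0
leg (504.1, 254.4, 185, 78)
   [[-0.03, 0.58, 0.02], np.float64(0.15)]
   [[-0.02, 0.58, 0.02], np.float64(0.15)]
   [[-0.0, 0.58, 0.02], np.float64(0.15)]
   [[0.01, 0.58, 0.02], np.float64(0.15)]
   [[0.02, 0.58, 0.02], np.float64(0.15)]
   [[0.04, 0.58, 0.02], np.float64(0.15)]
   [[0.05, 0.58, 0.02], np.float64(0.15)]
   [[0.07, 0.57, 0.02], np.float64(0.15)]
end [503.9 254.4 184.9] 77.8
```

>>> {"api": "carry_out", "payload": {
  "deltas": [
    [[-0.05, 0.3, 0.02], 0.15],
    [[-0.04, 0.6, 0.02], 0.15],
    [[-0.02, 0.7, 0.02], 0.15],
    [[0, 0.75, 0.02], 0.15],
    [[0.02, 0.75, 0.02], 0.15],
    [[0.04, 0.65, 0.02], 0.15],
    [[0.05, 0.5, 0.02], 0.15],
    [[0.05, 0.28, 0.02], 0.15],
    [[0.02, 0.1, 0], 0],
    [[0, 0, 0], 0]
  ]
}}

```text
time: 22.7
position: [504.4, 254.6, 179.1]
ee_rot: [-0.001, 0.106, 0.994, -0.0]
contact_force: [-0.5, -0.0, -0.1]
grip_width: 0.161
gripper_force: 30.0
```

>>> {"api": "carry_out", "payload": {
  "deltas": [
    [[0, 0, 0.5], 0],
    [[0, 0, 0.8], 0],
    [[0, 0, 0.75], 0],
    [[0, 0, 0.35], 0],
    [[0, 0, 0.15], 0],
    [[0, 0, 0], 0],
    [[0, 0, 0], 0],
    [[0, 0, 0], 0],
    [[0, 0, 0], 0],
    [[0, 0, 0], 0]
  ]
}}

```text
time: 23.7
position: [505.5, 254.6, 53.3]
ee_rot: [0.001, 0.106, 0.994, 0.0]
contact_force: [0.4, -0.4, -0.0]
grip_width: 0.159
gripper_force: 30.0
```

>>> {"api": "carry_out", "payload": {
  "deltas": [
    [[0, 0, 0], 0],
    [[0, 0, 0], 0],
    [[0, 0, 0], 0],
    [[0, 0, -0.4], 0],
    [[0, 0, -0.8], 0],
    [[0, 0, -0.8], 0],
    [[0, -0.2, -0.5], 0],
    [[0, -0.5, -0.2], 0],
    [[0, -0.7, 0], 0],
    [[0, -0.8, 0], 0]
  ],
  "claw": 0.4
}}

```text
time: 24.7
position: [481.8, 146.5, 188.0]
ee_rot: [0.001, 0.106, 0.994, 0.0]
contact_force: [-0.2, -0.1, 0.2]
grip_width: 0.396
gripper_force: 0.0
```

```bash
python3 - <<'E'
from h import *
plan([(477.5,-78.5,60,88,7)])
E
```

```text
at [481.8 146.5 188. ] 77.9 t 24.7 g 0.396 0.0
leg (477.5, -78.5, 60, 88)
   [[-0.12, -0.63, 0.37], np.float64(-0.17)]
   [[-0.11, -0.63, 0.37], np.float64(-0.17)]
   [[-0.09, -0.64, 0.36], np.float64(-0.17)]
   [[-0.07, -0.64, 0.37], np.float64(-0.17)]
   [[-0.06, -0.64, 0.36], np.float64(-0.17)]
   [[-0.04, -0.64, 0.37], np.float64(-0.17)]
   [[-0.03, -0.65, 0.36], np.float64(-0.17)]
end [477.6 -78.7  60. ] 88.1
```

>>> {"api": "carry_out", "payload": {
  "deltas": [
    [[-0.14, -0.8, 0.3], -0.17],
    [[-0.12, -0.85, 0.4], -0.17],
    [[-0.1, -0.85, 0.4], -0.17],
    [[-0.08, -0.8, 0.4], -0.17],
    [[-0.06, -0.65, 0.4], -0.17],
    [[-0.05, -0.4, 0.4], -0.17],
    [[-0.03, -0.12, 0.4], -0.17],
    [[0, 0, 0.4], 0],
    [[0, 0, 0.25], 0],
    [[0, 0, 0.06], 0]
  ]
}}

```text
time: 25.7
position: [474.7, -78.1, 15.6]
ee_rot: [-0.001, 0.018, 1.0, 0.001]
contact_force: [0.3, -0.2, -0.1]
grip_width: 0.398
gripper_force: 0.0
```

```bash
python3 - <<'E'
from h import *
bk(); plan([(477.5,-78.5,16,88,1)])
E
```

```text
basket [  22   19   67   50 2266] [186.6 258.5] [array([53. , 42.3]), array([63.7, 40.8]), np.float64(13.5)]
at [475.2 -78.1  16. ] 88.0 t 25.8 g 0.4 0.0
leg (477.5, -78.5, 16, 88)
   [[-0.05, -0.01, -0.0], np.float64(-0.0)]
end [477.6 -78.7  16. ] 88.0
```

>>> {"api": "carry_out", "payload": {
  "deltas": [
    [[-0.04, 0, 0], 0],
    [[0, 0, 0], 0],
    [[0, 0, 0], 0],
    [[0, 0, 0], 0],
    [[0, 0, 0], 0],
    [[0, 0, -0.5], 0],
    [[0, 0, -0.9], 0],
    [[0, 0, -1], 0],
    [[0, 0, -0.7], 0],
    [[0, 0, -0.3], 0]
  ],
  "claw": 0
}}

```text
time: 26.75
position: [479.6, -78.9, 190.8]
ee_rot: [0.003, 0.017, 1.0, -0.001]
contact_force: [0.3, 0.7, -0.6]
grip_width: 0.165
gripper_force: 29.9
```

```bash
python3 - <<'E'
from h import *
bk(); plan([(498.9,229.9,188,78,8)])
E
```

```text
basket [  22   19   67   50 2259] [186.5 258.4] [array([53. , 42.4]), array([63.7, 40.8]), np.float64(13.4)]
at [480.3 -79.1 191.8] 88.0 t 26.8 g 0.165 29.9
leg (498.9, 229.9, 188, 78)
   [[-0.02, 0.77, 0.01], np.float64(0.15)]
   [[-0.0, 0.77, 0.01], np.float64(0.15)]
   [[0.01, 0.77, 0.01], np.float64(0.15)]
   [[0.03, 0.78, 0.01], np.float64(0.15)]
   [[0.05, 0.77, 0.01], np.float64(0.15)]
   [[0.07, 0.77, 0.01], np.float64(0.15)]
   [[0.09, 0.77, 0.01], np.float64(0.15)]
   [[0.1, 0.77, 0.01], np.float64(0.15)]
end [498.8 229.7 187.8] 77.7
```

>>> {"api": "carry_out", "payload": {
  "deltas": [
    [[-0.03, 0.4, 0.01], 0.15],
    [[-0.01, 0.8, 0.01], 0.15],
    [[0.01, 0.9, 0.01], 0.15],
    [[0.03, 0.9, 0.01], 0.15],
    [[0.05, 0.9, 0.01], 0.15],
    [[0.07, 0.9, 0.01], 0.15],
    [[0.08, 0.8, 0.01], 0.15],
    [[0.06, 0.42, 0.01], 0.15],
    [[0.02, 0.15, 0], 0],
    [[0, 0, 0], 0]
  ]
}}

```text
time: 27.8
position: [499.3, 230.4, 182.0]
ee_rot: [-0.001, 0.106, 0.994, -0.001]
contact_force: [0.6, -0.4, -0.8]
grip_width: 0.164
gripper_force: 29.9
```

>>> {"api": "carry_out", "payload": {
  "deltas": [
    [[0, 0, 0.5], 0],
    [[0, 0, 0.8], 0],
    [[0, 0, 0.75], 0],
    [[0, 0, 0.35], 0],
    [[0, 0, 0.1], 0],
    [[0, 0, 0], 0],
    [[0, 0, 0], 0],
    [[0, 0, 0], 0],
    [[0, 0, 0], 0],
    [[0, 0, 0], 0]
  ]
}}

```text
time: 28.8
position: [500.1, 229.8, 58.1]
ee_rot: [0.0, 0.107, 0.994, -0.0]
contact_force: [0.4, -0.4, 1.0]
grip_width: 0.169
gripper_force: 30.0
```

>>> {"api": "carry_out", "payload": {
  "deltas": [
    [[0, 0, 0], 0],
    [[0, 0, 0], 0],
    [[0, 0, 0], 0],
    [[0, 0, -0.4], 0],
    [[0, 0, -0.8], 0],
    [[0, 0, -0.9], 0],
    [[0, -0.2, -0.9], 0],
    [[0, -0.5, -0.6], 0],
    [[0, -0.7, -0.4], 0],
    [[0, -0.8, 0], 0]
  ],
  "claw": 0.4
}}

```text
time: 29.8
position: [478.1, 122.5, 261.3]
ee_rot: [0.004, 0.106, 0.994, 0.001]
contact_force: [0.9, 0.8, 0.0]
grip_width: 0.4
gripper_force: 0.0
```

```bash
python3 - <<'E'
from h import *
plan([(440,-320,260,88,10)])
E
```

```text
at [478.1 122.5 261.3] 77.8 t 29.8 g 0.4 0.0
leg (440, -320, 260, 88)
   [[-0.11, -0.88, 0.0], np.float64(-0.12)]
   [[-0.1, -0.88, 0.0], np.float64(-0.12)]
   [[-0.08, -0.89, 0.0], np.float64(-0.12)]
   [[-0.06, -0.89, 0.0], np.float64(-0.12)]
   [[-0.05, -0.89, 0.0], np.float64(-0.12)]
   [[-0.03, -0.89, 0.01], np.float64(-0.12)]
   [[-0.02, -0.89, 0.0], np.float64(-0.12)]
   [[-0.0, -0.88, 0.01], np.float64(-0.12)]
   [[0.01, -0.89, 0.0], np.float64(-0.12)]
   [[0.03, -0.88, 0.01], np.float64(-0.12)]
end [ 440.2 -319.9  259.8] 88.1
```

>>> {"api": "carry_out", "payload": {
  "deltas": [
    [[-0.11, -0.9, 0], -0.12],
    [[-0.1, -0.95, 0], -0.12],
    [[-0.08, -0.95, 0], -0.12],
    [[-0.06, -0.95, 0], -0.12],
    [[-0.05, -0.95, 0], -0.12],
    [[-0.03, -0.95, 0], -0.12],
    [[-0.02, -0.95, 0], -0.12],
    [[0, -0.95, 0], -0.12],
    [[0.01, -0.85, 0], -0.12],
    [[0.01, -0.4, 0], -0.12]
  ]
}}

```text
time: 30.8
position: [436.0, -320.2, 257.5]
ee_rot: [-0.0, 0.018, 1.0, -0.001]
contact_force: [0.4, 1.1, 0.5]
grip_width: 0.398
gripper_force: 0.0
```

>>> {"api": "carry_out", "payload": {
  "deltas": [
    [[0, -0.1, 0], 0],
    [[0, 0, 0], 0],
    [[0, 0, 0], 0],
    [[0, 0, 0], 0],
    [[0, 0, 0], 0],
    [[0, 0, 0], 0],
    [[0, 0, 0], 0],
    [[0, 0, 0], 0],
    [[0, 0, 0], 0],
    [[0, 0, 0], 0]
  ]
}}

```text
time: 31.8
position: [436.4, -321.5, 257.9]
ee_rot: [0.0, 0.017, 1.0, 0.0]
contact_force: [-0.5, -0.1, -0.8]
grip_width: 0.399
gripper_force: 0.0
```

```bash
python3 - <<'E'
from h import *
bk(); plan([]); snap('wrist','w_hold'); im,_=snap('top','top1'); im=im[:,:,::-1]
a=cv2.resize(im[215:300,135:245],(440,340),interpolation=cv2.INTER_CUBIC)
b=cv2.imread('pics/w_hold.png')[60:400,100:460]
cv2.imwrite('pics/c1.png',np.hstack([a,b]))
E
```

```text
basket [  19   26   66   50 2261] [183.  265.2] [array([49.8, 49.3]), array([63.3, 40.8]), np.float64(13.1)]
at [ 436.4 -321.6  257.9] 88.0 t 31.9 g 0.401 0.0
end [ 436.4 -321.6  257.9] 88.0
```

View pics/c1.png

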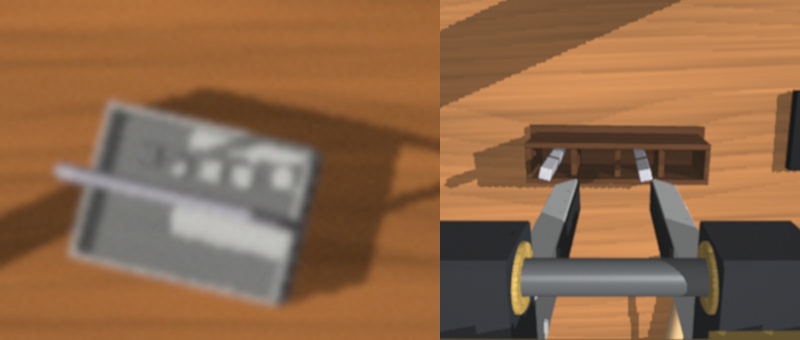

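The basket has been knocked about 2 cm towards the robot, and all five blanks are still in the far trough. The two punches show at about (646,178) and (546,174) in the crop. I'll enlarge to measure them.

```bash
python3 - <<'E'
from h import *
c=cal('w_hold')
print(atz(c,(205,237),126),atz(c,(306,238),126))
b=cv2.imread('pics/w_hold.png')[180:260,170:370]
cv2.imwrite('pics/c2.png',cv2.resize(b,(800,320),interpolation=cv2.INTER_CUBIC))
E
```

```text
[ 465.8 -387.9] [ 470.1 -294.4]
```

View pics/c2.png

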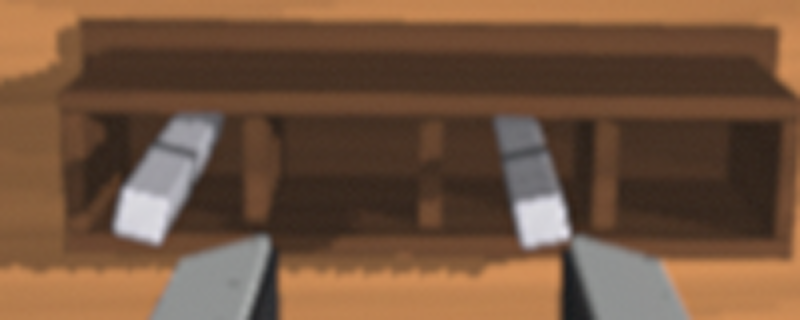

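```bash
python3 - <<'E'
from h import *
c=cal('w_hold'); f=lambda q:(q[0]/4+170-.4,q[1]/4+180-.4)
for cs in [[(125,190),(172,196),(160,243),(113,233)],[(517,200),(560,195),(570,237),(527,245)]]:
    w=np.array([atz(c,f(q),126) for q in cs],np.float32); print(w.mean(0),cv2.minAreaRect(w),w.tolist())
w=[atz(c,f(q),70) for q in [(62,95),(795,95),(795,255),(65,252)]]; print('holder',w,np.mean(w,0))
# bases: where punch enters shadow, lower stripe
plan([(459,-290,150,88,3)])
E
```

```text
[ 462.42502 -387.44998] ((462.20001220703125, -387.45001220703125), (11.043548583984375, 12.37297248840332), 72.18109893798828) [[456.1000061035156, -391.0], [458.0, -380.29998779296875], [469.20001220703125, -383.8999938964844], [466.3999938964844, -394.6000061035156]]
[ 466.59998 -294.875  ] ((466.4000244140625, -294.8499755859375), (11.50226879119873, 10.122640609741211), 10.808259963989258) [[461.70001220703125, -300.8999938964844], [460.8999938964844, -291.0], [471.1000061035156, -288.79998779296875], [472.70001220703125, -298.79998779296875]]
holder [array([ 445.3, -418.3]), array([ 452.2, -222.7]), array([ 497.3, -221.4]), array([ 489.4, -421.7])] [ 471.05  -321.025]
at [ 436.4 -321.6  257.9] 88.0 t 31.9 g 0.402 0.0
leg (459, -290, 150, 88)
   [[-0.14, 0.22, 0.72], np.float64(0.0)]
   [[-0.14, 0.21, 0.72], np.float64(0.0)]
   [[-0.15, 0.22, 0.72], np.float64(0.0)]
end [ 459.  -289.8  149.9] 88.0
```

```bash
python3 - <<'E'
from h import *
for cam in ['side','top']:
    c=env.get_calibration(cam)
    for p in [(466.5,-295,126),(462.3,-387.5,126),(464.9,-286.1,126),(458.7,-377.2,126)]: print(cam,p,(proj(c,p)/.7).round(1))
E
```

```text
side (466.5, -295, 126) [488. 445.]
side (462.3, -387.5, 126) [545.1 485.3]
side (464.9, -286.1, 126) [482.  442.1]
side (458.7, -377.2, 126) [536.4 482.1]
top (466.5, -295, 126) [555.3 375. ]
top (462.3, -387.5, 126) [601.9 376.9]
top (464.9, -286.1, 126) [550.7 375.7]
top (458.7, -377.2, 126) [596.7 378.7]
```

The side camera agrees with the wrist values: punches at (466.5,-295) and (462.3,-387.5).

```bash
python3 - <<'E'
from h import *
plan([(466.5,-295,140,96,5)])
E
```

```text
at [ 436.4 -321.6  257.9] 88.0 t 31.9 g 0.402 0.0
leg (466.5, -295, 140, 96)
   [[-0.12, 0.11, 0.47], np.float64(-0.19)]
   [[-0.12, 0.11, 0.47], np.float64(-0.19)]
   [[-0.12, 0.1, 0.47], np.float64(-0.19)]
   [[-0.13, 0.1, 0.47], np.float64(-0.19)]
   [[-0.12, 0.1, 0.48], np.float64(-0.19)]
end [ 466.3 -294.9  139.9] 96.2
```

>>> {"api": "carry_out", "payload": {
  "deltas": [
    [[-0.12, 0.11, 0.47], -0.19],
    [[-0.12, 0.11, 0.47], -0.19],
    [[-0.12, 0.1, 0.47], -0.19],
    [[-0.13, 0.1, 0.47], -0.19],
    [[-0.12, 0.1, 0.4], -0.19],
    [[0, 0, 0.2], 0],
    [[0, 0, 0], 0],
    [[0, 0, 0.4], 0],
    [[0, 0, 0.4], 0],
    [[0, 0, 0.1], 0]
  ]
}}

```text
time: 32.95
position: [465.6, -294.9, 88.3]
ee_rot: [-0.001, -0.053, 0.999, 0.0]
contact_force: [-0.1, 0.1, -0.1]
grip_width: 0.4
gripper_force: 0.0
```

```bash
python3 - <<'E'
from h import *
bk(); plan([(466.5,-295,90,96,1)])
E
```

```text
basket [  19   26   66   50 2263] [183.1 265.2] [array([49.8, 49.4]), array([63.3, 40.8]), np.float64(13.2)]
at [ 465.8 -294.9   88.4] 96.1 t 33.0 g 0.399 0.0
leg (466.5, -295, 90, 96)
   [[-0.01, -0.0, -0.03], np.float64(0.01)]
end [ 466.3 -294.9   89.9] 96.0
```

>>> {"api": "carry_out", "payload": {
  "deltas": [
    [[0, 0, -0.03], 0],
    [[0, 0, 0], 0],
    [[0, 0, 0], 0],
    [[0, 0, 0], 0],
    [[0, 0, 0], 0],
    [[0, 0, -0.4], 0],
    [[0, 0, -0.8], 0],
    [[0, 0, -0.9], 0],
    [[0, 0, -0.8], 0],
    [[0, 0, -0.4], 0]
  ],
  "claw": 0
}}

```text
time: 34.0
position: [467.4, -295.7, 259.3]
ee_rot: [0.002, -0.054, 0.999, -0.002]
contact_force: [-0.5, 0.5, -0.8]
grip_width: 0.116
gripper_force: 30.0
```

```bash
python3 - <<'E'
from h import *
bk(); c=env.get_calibration('top'); a,b=atz(c,(186.6,258.4),50),atz(c,(183.05,265.2),50); print(b-a)
# basket centre by 4 wall corners in w_b2 + shift
plan([(430,190,260,78,11)])
E
```

```text
basket [  19   26   66   50 2262] [183.  265.2] [array([49.8, 49.3]), array([63.3, 40.6]), np.float64(13.5)]
[-20.1   9.8]
at [ 468.4 -296.5  261.4] 96.2 t 34.0 g 0.112 30.0
leg (430, 190, 260, 78)
   [[-0.03, 0.89, 0.0], np.float64(0.19)]
   [[-0.0, 0.89, 0.0], np.float64(0.19)]
   [[0.03, 0.89, 0.0], np.float64(0.19)]
   [[0.05, 0.88, 0.0], np.float64(0.19)]
   [[0.07, 0.88, 0.0], np.float64(0.19)]
   [[0.1, 0.88, 0.0], np.float64(0.19)]
   [[0.13, 0.88, 0.01], np.float64(0.19)]
   [[0.15, 0.87, 0.0], np.float64(0.19)]
   [[0.18, 0.87, 0.01], np.float64(0.19)]
   [[0.2, 0.87, 0.0], np.float64(0.19)]
   [[0.22, 0.86, 0.01], np.float64(0.19)]
end [430.  190.1 259.9] 78.2
```

>>> {"api": "carry_out", "payload": {
  "deltas": [
    [[-0.03, 0.5, 0], 0.2],
    [[0, 0.9, 0], 0.2],
    [[0.03, 0.95, 0], 0.2],
    [[0.05, 0.95, 0], 0.2],
    [[0.07, 0.95, 0], 0.2],
    [[0.1, 0.95, 0], 0.2],
    [[0.13, 0.95, 0], 0.2],
    [[0.15, 0.95, 0], 0.2],
    [[0.18, 0.95, 0], 0.2],
    [[0.2, 0.8, 0], 0.2]
  ]
}}

```text
time: 35.05
position: [435.8, 152.5, 254.4]
ee_rot: [-0.001, 0.096, 0.995, 0.0]
contact_force: [1.2, 0.9, -1.1]
grip_width: 0.116
gripper_force: 30.0
```

>>> {"api": "carry_out", "payload": {
  "deltas": [
    [[0.22, 0.5, 0], 0.09],
    [[0, 0.2, 0], 0],
    [[0, 0, 0], 0],
    [[0, 0, 0], 0],
    [[0, 0, 0], 0],
    [[0, 0, 0], 0],
    [[0, 0, 0], 0],
    [[0, 0, 0], 0],
    [[0, 0, 0], 0],
    [[0, 0, 0], 0]
  ]
}}

```text
time: 36.05
position: [433.0, 186.6, 255.5]
ee_rot: [0.0, 0.103, 0.995, 0.0]
contact_force: [0.9, 0.2, -0.7]
grip_width: 0.113
gripper_force: 30.0
```

```bash
python3 - <<'E'
from h import *
bk(); plan([]); snap('wrist','w_b3'); im=cv2.imread('pics/w_b3.png'); cv2.imwrite('pics/w_b3c.png',cv2.resize(im[100:400],None,fx=1.42,fy=1.42,interpolation=cv2.INTER_CUBIC))
E
```

```text
basket [   0   12   90   73 3765] [167.7 263.3] [array([44.5, 48. ]), array([89., 72.]), np.float64(0.0)]
at [433.  186.6 255.5] 78.2 t 36.1 g 0.118 30.0
end [433.  186.6 255.5] 78.2
```

View pics/w_b3c.png

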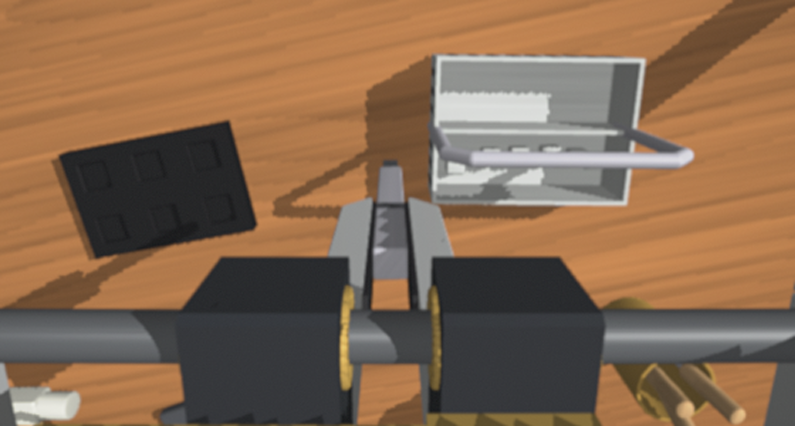

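The tray is empty, and the blanks are in the trough beyond the divider. Basket wall corners in the crop are (435,57), (643,60), (629,203) and (433,203). The punch is held upright at (390,170).

```bash
python3 - <<'E'
from h import *
c=cal('w_b3'); f=lambda q:(q[0]/1.42,100+q[1]/1.42)
w=np.array([atz(c,f(q),50) for q in [(435,57),(643,60),(629,203),(433,203)]]); print(w.tolist(),w.mean(0))
d=w[1]-w[0]+w[2]-w[3]; e=w[2]-w[1]+w[3]-w[0]; print(np.degrees(np.arctan2(d[1],d[0])),np.linalg.norm(d)/2,np.degrees(np.arctan2(e[1],e[0])),np.linalg.norm(e)/2)
print([atz(c,f(q),135) for q in [(470,160),(685,157)]])
print('divider',[atz(c,f(q),50) for q in [(437,129),(636,133)]])
E
```

```text
[[387.9, 230.0], [422.2, 384.0], [534.4, 362.9], [501.7, 207.0]] [461.55  295.975]
77.80048601928456 158.52997350658958 -11.041535844850612 115.13124033032912
[array([448.6, 233. ]), array([474. , 363.8])]
divider [array([442.5, 221.3]), array([477.6, 373.7])]
```

```bash
python3 - <<'E'
from h import *
plan([(409.4,241.8,250,78.5,3),(409.4,241.8,89,78.5,1)])
E
```

```text
at [433.  186.7 255.5] 78.2 t 36.1 g 0.115 30.0
leg (409.4, 241.8, 250, 78.5)
   [[0.23, 0.33, 0.04], np.float64(-0.01)]
   [[0.23, 0.33, 0.03], np.float64(-0.01)]
   [[0.23, 0.32, 0.04], np.float64(-0.01)]
leg (409.4, 241.8, 89, 78.5)
   [[-0.0, 0.0, 3.22], np.float64(-0.0)]
end [409.1 241.7  89. ] 78.5
```

>>> {"api": "carry_out", "payload": {
  "deltas": [
    [[0.23, 0.33, 0.04], -0.01],
    [[0.23, 0.33, 0.03], -0.01],
    [[0.15, 0.2, 0.04], -0.01],
    [[0.08, 0.12, 0.2], 0],
    [[0, 0, 0.6], 0],
    [[0, 0, 0.8], 0],
    [[0, 0, 0.7], 0],
    [[0, 0, 0.4], 0],
    [[0, 0, 0.1], 0],
    [[0, 0, 0], 0]
  ]
}}

```text
time: 37.15
position: [408.8, 241.4, 109.3]
ee_rot: [-0.001, 0.1, 0.995, -0.0]
contact_force: [0.4, 0.7, -0.4]
grip_width: 0.118
gripper_force: 30.0
```

```bash
python3 - <<'E'
from h import *
plan([(409.4,241.8,89,78.5,2)])
snap('side','s2')
im=cv2.imread('pics/s2.png'); cv2.imwrite('pics/s2c.png',cv2.resize(im[160:300,120:270],None,fx=4,fy=4,interpolation=cv2.INTER_CUBIC))
E
```

```text
at [408.8 241.4 109.3] 78.5 t 37.1 g 0.118 30.0
leg (409.4, 241.8, 89, 78.5)
   [[-0.01, 0.01, 0.2], np.float64(-0.0)]
   [[-0.0, 0.0, 0.21], np.float64(-0.0)]
end [409.4 241.8  88.8] 78.5
```

View pics/s2c.png

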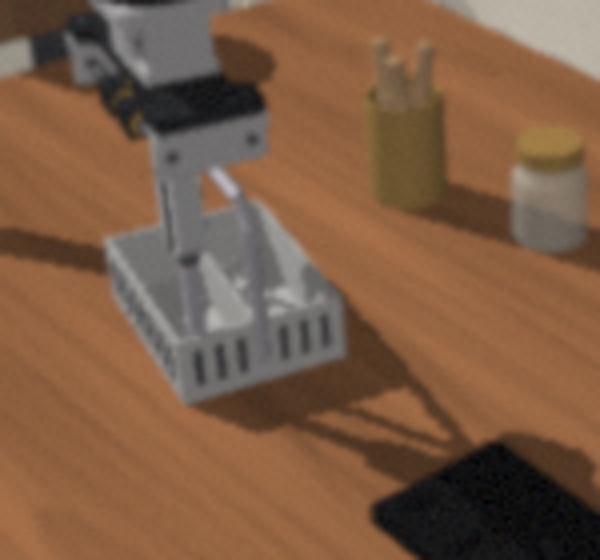

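The punch at (190,300) is inside the near trough by its -y end. I'll lower it, release it and tip it over along the trough.

>>> {"api": "carry_out", "payload": {
  "deltas": [
    [[0, 0, 0.2], 0],
    [[0, 0, 0.15], 0],
    [[0, 0, 0.04], 0],
    [[0, 0, 0], 0],
    [[0, 0, 0], 0],
    [[0, 0, 0], 0],
    [[0, 0, 0], 0],
    [[0, 0, 0], 0],
    [[0, 0, 0], 0],
    [[0, 0, 0], 0]
  ]
}}

```text
time: 38.2
position: [409.2, 241.7, 90.5]
ee_rot: [0.0, 0.1, 0.995, 0.0]
contact_force: [0.5, -0.1, -0.8]
grip_width: 0.113
gripper_force: 30.0
```

>>> {"api": "carry_out", "payload": {
  "deltas": [
    [[0, 0, 0], 0],
    [[0, 0, 0], 0],
    [[0, 0, 0], 0],
    [[0, 0, 0], 0],
    [[0, 0, 0], 0],
    [[0, 0, 0], 0],
    [[0, 0.1, 0], 0],
    [[0, 0.2, 0], 0],
    [[0, 0.2, 0], 0],
    [[0, 0.2, 0], 0]
  ],
  "claw": 0.7
}}

```text
time: 39.2
position: [416.4, 277.2, 90.5]
ee_rot: [0.0, 0.1, 0.995, 0.0]
contact_force: [0.1, 0.1, -0.2]
grip_width: 0.699
gripper_force: 0.0
```

>>> {"api": "carry_out", "payload": {
  "deltas": [
    [[0, 0.25, 0], 0],
    [[0, 0.25, 0], 0],
    [[0, 0.25, 0], 0],
    [[0, 0.25, 0], 0],
    [[0, 0.25, 0], 0],
    [[0, 0.2, 0], 0],
    [[0, 0, 0], 0],
    [[0, 0, 0], 0],
    [[0, 0, 0], 0],
    [[0, 0, 0], 0]
  ]
}}

```text
time: 40.2
position: [430.4, 346.5, 90.5]
ee_rot: [-0.0, 0.101, 0.995, -0.0]
contact_force: [0.1, 0.0, -0.4]
grip_width: 0.699
gripper_force: 0.0
```

```bash
python3 - <<'E'
from h import *
plan([]); snap('side','s3'); snap('wrist','w_b4')
a=cv2.resize(cv2.imread('pics/s3.png')[160:300,120:270],(450,420)); b=cv2.imread('pics/w_b4.png')[0:420,140:480]
cv2.imwrite('pics/c3.png',np.hstack([a,b]))
E
```

```text
at [430.4 346.5  90.5] 78.4 t 40.2 g 0.699 0.0
end [430.4 346.5  90.5] 78.4
```

View pics/c3.png

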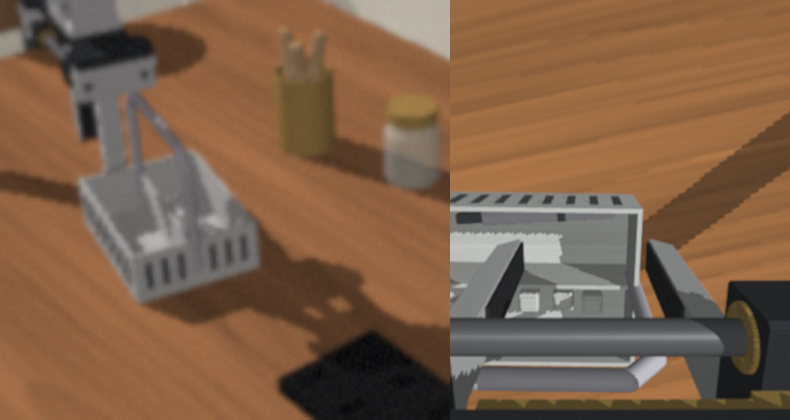

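The punch no longer stands, so it lies in the near trough. Back to the holder for the second one.

```bash
python3 - <<'E'
from h import *
plan([(420,296,260,78,6),(462.3,-387.5,200,76,15)])
E
```

```text
at [430.5 346.6  90.6] 78.4 t 40.3 g 0.701 0.0
leg (420, 296, 260, 78)
   [[0.0, -0.17, -0.56], np.float64(0.01)]
   [[0.0, -0.17, -0.57], np.float64(0.01)]
   [[0.0, -0.17, -0.56], np.float64(0.01)]
   [[0.0, -0.17, -0.57], np.float64(0.01)]
   [[0.0, -0.18, -0.56], np.float64(0.01)]
   [[-0.0, -0.17, -0.57], np.float64(0.01)]
leg (462.3, -387.5, 200, 76)
   [[-0.25, -0.88, 0.08], np.float64(0.01)]
   [[-0.25, -0.88, 0.08], np.float64(0.01)]
   [[-0.25, -0.88, 0.08], np.float64(0.01)]
   [[-0.25, -0.88, 0.08], np.float64(0.01)]
   [[-0.25, -0.88, 0.08], np.float64(0.01)]
   [[-0.25, -0.88, 0.08], np.float64(0.01)]
   [[-0.25, -0.88, 0.08], np.float64(0.01)]
   [[-0.25, -0.88, 0.08], np.float64(0.01)]
   [[-0.26, -0.87, 0.08], np.float64(0.01)]
   [[-0.26, -0.88, 0.08], np.float64(0.01)]
   [[-0.26, -0.87, 0.08], np.float64(0.01)]
   [[-0.26, -0.87, 0.08], np.float64(0.01)]
   [[-0.26, -0.88, 0.08], np.float64(0.01)]
   [[-0.26, -0.87, 0.08], np.float64(0.01)]
   [[-0.27, -0.87, 0.08], np.float64(0.01)]
end [ 462.5 -387.3  200.1] 76.6
```

>>> {"api": "carry_out", "payload": {
  "deltas": [
    [[0, 0, -0.5], 0],
    [[0, 0, -0.9], 0],
    [[0, 0, -0.9], 0],
    [[0, 0, -0.7], 0],
    [[0, -0.2, -0.4], 0],
    [[-0.14, -0.5, 0], 0],
    [[-0.23, -0.8, 0], 0],
    [[-0.26, -0.9, 0], 0],
    [[-0.26, -0.9, 0], 0],
    [[-0.26, -0.9, 0], 0]
  ],
  "claw": 0.4
}}

```text
time: 41.3
position: [444.6, 128.0, 260.6]
ee_rot: [0.0, 0.1, 0.995, 0.0]
contact_force: [1.1, -0.4, 0.1]
grip_width: 0.396
gripper_force: 0.0
```

>>> {"api": "carry_out", "payload": {
  "deltas": [
    [[-0.26, -0.92, 0], 0],
    [[-0.26, -0.92, 0], 0],
    [[-0.26, -0.92, 0], 0],
    [[-0.26, -0.92, 0], 0],
    [[-0.26, -0.92, 0], 0],
    [[-0.26, -0.92, 0], 0],
    [[-0.26, -0.92, 0], 0],
    [[-0.26, -0.92, 0], 0],
    [[-0.26, -0.8, 0], 0],
    [[-0.2, -0.5, 0], 0]
  ]
}}

```text
time: 42.3
position: [482.2, -323.3, 260.1]
ee_rot: [-0.0, 0.102, 0.995, -0.0]
contact_force: [-0.1, 0.1, -0.3]
grip_width: 0.401
gripper_force: 0.0
```

```bash
python3 - <<'E'
from h import *
plan([(462.3,-387.5,140,76,5)]); bk()
E
```

```text
at [ 482.2 -323.3  260.1] 78.3 t 42.3 g 0.401 0.0
leg (462.3, -387.5, 140, 76)
   [[0.03, -0.27, 0.48], np.float64(0.05)]
   [[0.02, -0.27, 0.48], np.float64(0.05)]
   [[0.02, -0.27, 0.48], np.float64(0.05)]
   [[0.02, -0.26, 0.48], np.float64(0.05)]
   [[0.02, -0.27, 0.48], np.float64(0.05)]
end [ 462.3 -387.5  140.1] 76.2
basket [  19   26   66   50 2261] [183.  265.2] [array([49.8, 49.3]), array([63.3, 40.8]), np.float64(13.1)]
```

>>> {"api": "carry_out", "payload": {
  "deltas": [
    [[0.03, -0.3, 0.3], 0.05],
    [[0.02, -0.35, 0.5], 0.05],
    [[0.02, -0.35, 0.5], 0.05],
    [[0.02, -0.25, 0.5], 0.05],
    [[0.02, -0.09, 0.4], 0.05],
    [[0, 0, 0.2], 0],
    [[0, 0, 0.2], 0],
    [[0, 0, 0.4], 0],
    [[0, 0, 0.3], 0],
    [[0, 0, 0.1], 0]
  ]
}}

```text
time: 43.35
position: [463.1, -383.1, 89.6]
ee_rot: [-0.001, 0.119, 0.993, 0.001]
contact_force: [0.5, 0.2, 0.2]
grip_width: 0.398
gripper_force: 0.0
```

```bash
python3 - <<'E'
from h import *
plan([(462.3,-387.5,90,76,1)])
c=env.get_calibration('wrist'); snap('wrist','w_p2'); print(proj(c,[462.3,-387.5,126]))
im=cv2.imread('pics/w_p2.png'); r=im[330:345:7,200:360:8].mean(2); print(r.astype(int))
E
```

```text
at [ 463.1 -383.1   89.6] 76.4 t 43.4 g 0.398 0.0
leg (462.3, -387.5, 90, 76)
   [[-0.01, -0.09, -0.01], np.float64(0.04)]
end [ 462.5 -387.6   90.1] 76.0
[267.  287.1]
[[126 127 127 127 127 127 128 128 128 128 127 127 128 127 129 128 112  79
   78  78]
 [168 170 171 172 173 176 175 176 178 179 180 180 182 182 184 184 185 147
   82  81]
 [128 129 129 129 129 129 130 129 129 129 129 128 130 129 129 130 130 130
   83  83]]
```

>>> {"api": "carry_out", "payload": {
  "deltas": [
    [[0, -0.08, 0], 0],
    [[0, 0, 0], 0],
    [[0, 0, 0], 0],
    [[0, 0, 0], 0],
    [[0, 0, 0], 0],
    [[0, 0, -0.4], 0],
    [[0, 0, -0.8], 0],
    [[0, 0, -0.9], 0],
    [[0, 0, -0.8], 0],
    [[0, 0, -0.4], 0]
  ],
  "claw": 0
}}

```text
time: 44.4
position: [463.2, -389.0, 259.6]
ee_rot: [0.002, 0.119, 0.993, -0.002]
contact_force: [0.5, -1.0, -1.0]
grip_width: 0.114
gripper_force: 30.0
```

```bash
python3 - <<'E'
from h import *
bk(); plan([(430,210,258,78.5,14)])
E
```

```text
basket [  19   26   66   50 2259] [183.  265.2] [array([49.8, 49.2]), array([63.3, 40.7]), np.float64(14.0)]
at [ 464.  -389.8  261.8] 76.3 t 44.5 g 0.112 30.0
leg (430, 210, 258, 78.5)
   [[0.25, 0.82, 0.01], np.float64(-0.02)]
   [[0.25, 0.82, 0.01], np.float64(-0.02)]
   [[0.24, 0.82, 0.0], np.float64(-0.02)]
   [[0.24, 0.82, 0.01], np.float64(-0.02)]
   [[0.24, 0.82, 0.0], np.float64(-0.02)]
   [[0.24, 0.83, 0.01], np.float64(-0.02)]
   [[0.24, 0.83, 0.0], np.float64(-0.02)]
   [[0.23, 0.83, 0.01], np.float64(-0.02)]
   [[0.23, 0.83, 0.0], np.float64(-0.02)]
   [[0.23, 0.83, 0.01], np.float64(-0.02)]
   [[0.22, 0.83, 0.0], np.float64(-0.02)]
   [[0.22, 0.83, 0.01], np.float64(-0.02)]
   [[0.22, 0.83, 0.0], np.float64(-0.02)]
   [[0.22, 0.82, 0.01], np.float64(-0.02)]
end [430.1 209.9 257.8] 78.7
```

>>> {"api": "carry_out", "payload": {
  "deltas": [
    [[0.12, 0.4, 0], -0.03],
    [[0.24, 0.8, 0], -0.03],
    [[0.26, 0.92, 0], -0.03],
    [[0.26, 0.92, 0], -0.03],
    [[0.26, 0.92, 0], -0.03],
    [[0.26, 0.92, 0], -0.03],
    [[0.26, 0.92, 0], -0.03],
    [[0.26, 0.92, 0], -0.03],
    [[0.26, 0.92, 0], -0.03],
    [[0.26, 0.92, 0], 0]
  ]
}}

```text
time: 45.45
position: [434.2, 58.0, 254.5]
ee_rot: [-0.001, 0.099, 0.995, 0.0]
contact_force: [0.1, 0.6, -1.9]
grip_width: 0.117
gripper_force: 30.0
```

>>> {"api": "carry_out", "payload": {
  "deltas": [
    [[0.26, 0.92, 0], 0],
    [[0.24, 0.9, 0], 0],
    [[0.2, 0.7, 0], 0],
    [[0.1, 0.35, 0], 0],
    [[0.03, 0.13, 0], 0],
    [[0, 0, 0], 0],
    [[0, 0, 0], 0],
    [[0, 0, 0], 0],
    [[0, 0, 0], 0],
    [[0, 0, 0], 0]
  ]
}}

```text
time: 46.45
position: [424.5, 210.6, 255.6]
ee_rot: [0.0, 0.1, 0.995, 0.0]
contact_force: [0.9, 0.2, -1.1]
grip_width: 0.116
gripper_force: 30.0
```

```bash
python3 - <<'E'
from h import *
plan([]); snap('wrist','w_b5'); im=cv2.imread('pics/w_b5.png'); cv2.imwrite('pics/w_b5c.png',cv2.resize(im[80:310,190:500],None,fx=2.5,fy=2.5,interpolation=cv2.INTER_CUBIC))
E
```

```text
at [424.5 210.6 255.6] 78.6 t 46.5 g 0.116 30.0
end [424.5 210.6 255.6] 78.6
```

View pics/w_b5c.png

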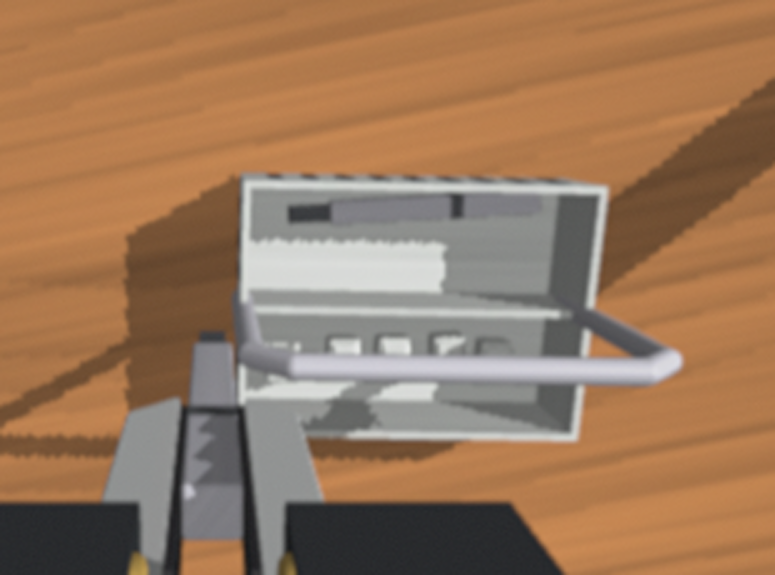

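Punch 1 lies flat along the outer wall of the near trough, at (415,208), with the five blanks in the other trough. The second goes in beside it.

```bash
python3 - <<'E'
from h import *
plan([(427.4,240.1,250,78.5,1)])
E
```

```text
at [424.4 210.8 255.6] 78.6 t 46.5 g 0.114 30.0
leg (427.4, 240.1, 250, 78.5)
   [[0.06, 0.59, 0.11], np.float64(0.01)]
end [427.3 240.3 250.1] 78.5
```

>>> {"api": "carry_out", "payload": {
  "deltas": [
    [[0.02, 0.2, 0], 0],
    [[0.03, 0.3, 0], 0],
    [[0.01, 0.09, 0.2], 0],
    [[0, 0, 0.5], 0],
    [[0, 0, 0.8], 0],
    [[0, 0, 0.8], 0],
    [[0, 0, 0.5], 0],
    [[0, 0, 0.2], 0],
    [[0, 0, 0], 0],
    [[0, 0, 0], 0]
  ]
}}

```text
time: 47.5
position: [428.0, 241.5, 106.2]
ee_rot: [0.001, 0.099, 0.995, 0.0]
contact_force: [0.2, 0.3, 0.1]
grip_width: 0.117
gripper_force: 30.0
```

```bash
python3 - <<'E'
from h import *
plan([(427.4,240.1,90,78.5,2)])
E
```

```text
at [428.  241.5 106.2] 78.7 t 47.5 g 0.117 30.0
leg (427.4, 240.1, 90, 78.5)
   [[0.0, -0.02, 0.16], np.float64(0.01)]
   [[0.01, -0.01, 0.16], np.float64(0.01)]
end [427.2 240.2  90.2] 78.5
```

>>> {"api": "carry_out", "payload": {
  "deltas": [
    [[0.01, -0.03, 0.15], 0],
    [[0, 0, 0.12], 0],
    [[0, 0, 0.04], 0],
    [[0, 0, 0], 0],
    [[0, 0, 0], 0],
    [[0, 0, 0], 0],
    [[0, 0, 0], 0],
    [[0, 0, 0], 0],
    [[0, 0, 0], 0],
    [[0, 0, 0], 0]
  ]
}}

```text
time: 48.5
position: [426.4, 239.5, 90.0]
ee_rot: [0.0, 0.099, 0.995, 0.0]
contact_force: [0.3, -0.4, -1.5]
grip_width: 0.115
gripper_force: 30.0
```

>>> {"api": "carry_out", "payload": {
  "deltas": [
    [[0, 0, 0], 0],
    [[0, 0, 0], 0],
    [[0, 0, 0], 0],
    [[0, 0, 0], 0],
    [[0, 0, 0], 0],
    [[0, 0, 0], 0],
    [[0, 0.1, 0], 0],
    [[0, 0.2, 0], 0],
    [[0, 0.2, 0], 0],
    [[0, 0.2, 0], 0]
  ],
  "claw": 0.7
}}

```text
time: 49.5
position: [433.6, 275.0, 90.0]
ee_rot: [0.0, 0.099, 0.995, 0.0]
contact_force: [-0.3, 0.3, -0.3]
grip_width: 0.701
gripper_force: 0.0
```

>>> {"api": "carry_out", "payload": {
  "deltas": [
    [[0, 0.25, 0], 0],
    [[0, 0.25, 0], 0],
    [[0, 0.25, 0], 0],
    [[0, 0.25, 0], 0],
    [[0, 0.25, 0], 0],
    [[0, 0.2, 0], 0],
    [[0, 0, 0], 0],
    [[0, 0, 0], 0],
    [[0, 0, 0], 0],
    [[0, 0, 0], 0]
  ]
}}

```text
time: 50.5
position: [447.4, 344.4, 90.0]
ee_rot: [-0.0, 0.099, 0.995, -0.0]
contact_force: [-0.6, 0.6, 0.1]
grip_width: 0.702
gripper_force: 0.0
```

>>> {"api": "carry_out", "payload": {
  "deltas": [
    [[0, 0, -0.5], 0],
    [[0, 0, -0.9], 0],
    [[0, 0, -0.9], 0],
    [[0, 0, -0.7], 0],
    [[0, -0.3, -0.3], 0],
    [[0, -0.8, 0], 0],
    [[0, -0.8, 0], 0],
    [[0, -0.7, 0], 0],
    [[0, -0.4, 0], 0],
    [[0, -0.1, 0], 0]
  ]
}}

```text
time: 51.5
position: [415.1, 190.0, 254.0]
ee_rot: [-0.001, 0.1, 0.995, -0.001]
contact_force: [0.6, -0.5, 0.2]
grip_width: 0.698
gripper_force: 0.0
```

```bash
python3 - <<'E'
from h import *
bk(); plan([]); snap('wrist','w_b6'); im=cv2.imread('pics/w_b6.png'); cv2.imwrite('pics/w_b6c.png',cv2.resize(im[80:310,190:500],None,fx=2.5,fy=2.5,interpolation=cv2.INTER_CUBIC))
E
```

```text
basket [   0   22   85   63 3536] [166.8 270.8] [array([42., 53.]), array([62., 84.]), np.float64(90.0)]
at [415.6 190.7 254.2] 78.5 t 51.5 g 0.699 0.0
end [415.6 190.7 254.2] 78.5
```

View pics/w_b6c.png

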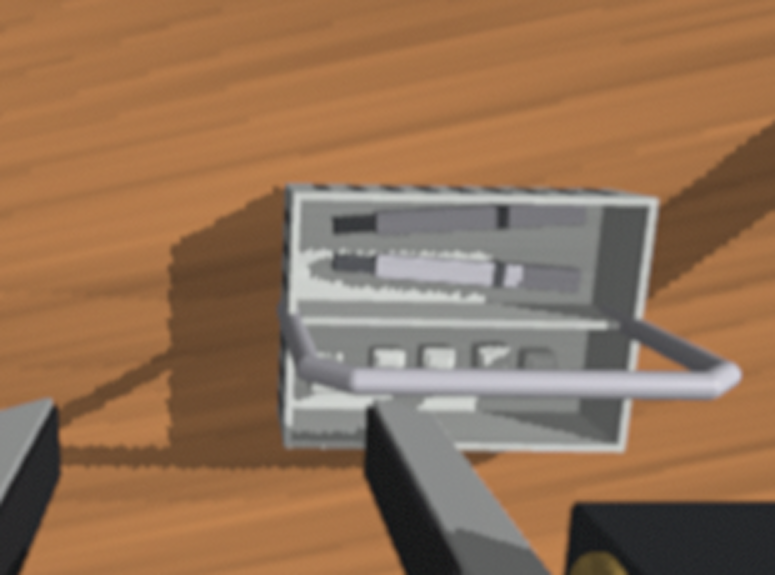

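Both punches lie side by side in one trough and the five blanks are in the other. Next, measure the bar and the stand.

```bash
python3 - <<'E'
from h import *
c=cal('w_b6'); f=lambda q:(190+q[0]/2.5,80+q[1]/2.5)
w=np.array([atz(c,f(q),50) for q in [(292,192),(657,200),(625,450),(286,446)]]); print(w.tolist(),w.mean(0))
b=np.array([atz(c,f(q),135) for q in [(350,381),(730,376)]]); print('bar',b.tolist(),np.degrees(np.arctan2(*(b[1]-b[0])[::-1])))
print('divider',[atz(c,f(q),50) for q in [(300,322),(632,325)]])
ct,cs=env.get_calibration('top'),env.get_calibration('side')
def tri(pt,ps):
    A=[];B=[]
    for c,p in((ct,pt),(cs,ps)):
        o,d=ray(c,(p[0]*.7-.15,p[1]*.7-.15)); d/=np.linalg.norm(d); M=np.eye(3)-np.outer(d,d); A.append(M);B.append(M@o)
    return np.linalg.lstsq(np.vstack(A),np.hstack(B),rcond=None)[0].round(1)
L,Rr=tri((402,313),(395,288)),tri((447,307),(436,302)); print('tips',L,Rr)
print('cross ends',tri((395,257),(430,272)),tri((438,252),(466,285)))
a=np.radians(8)
for nm,p in {'tipL':(-24,40,213),'tipR':(-24,-40,213),'xL':(85,40,197),'xR':(85,-40,197),'b1':(65,80,14),'b2':(65,-80,14),'b3':(165,-80,14),'b4':(165,80,14)}.items():
    q=[603+p[0]*np.cos(a)-p[1]*np.sin(a),-35+p[0]*np.sin(a)+p[1]*np.cos(a),p[2]]; print(nm,(proj(ct,q)/.7).round(0),(proj(cs,q)/.7).round(0))
E
```

```text
[[387.4, 230.8], [422.3, 385.4], [535.4, 361.3], [501.8, 207.2]] [461.725 296.175]
bar [[448.0, 233.1], [473.2, 365.6]] 79.23159941070683
divider [array([444.9, 224. ]), array([476.1, 369.8])]
tips [575.3   2.4 207.1] [586.7 -80.5 210.2]
cross ends [682.3  17.9 196.2] [691.  -62.1 198. ]
tipL [403. 312.] [394. 285.]
tipR [446. 307.] [433. 300.]
xL [395. 257.] [431. 272.]
xR [437. 252.] [468. 285.]
b1 [380. 290.] [404. 352.]
b2 [453. 281.] [473. 383.]
b3 [446. 237.] [500. 359.]
b4 [374. 246.] [433. 331.]
```

```bash
python3 - <<'E'
from h import *
bk(); plan([(461.3,297.5,230,-11,12)])
E
```

```text
basket [   0   22   85   63 3501] [166.5 270.4] [array([42., 53.]), array([62., 84.]), np.float64(90.0)]
at [416.7 192.8 254.5] 78.6 t 51.6 g 0.699 0.0
leg (461.3, 297.5, 230, -11)
   [[-0.04, 0.19, 0.04], np.float64(0.87)]
   [[-0.01, 0.19, 0.04], np.float64(0.87)]
   [[0.01, 0.19, 0.04], np.float64(0.87)]
   [[0.04, 0.19, 0.04], np.float64(0.87)]
   [[0.06, 0.18, 0.04], np.float64(0.87)]
   [[0.08, 0.17, 0.04], np.float64(0.87)]
   [[0.1, 0.16, 0.04], np.float64(0.87)]
   [[0.12, 0.14, 0.04], np.float64(0.87)]
   [[0.14, 0.13, 0.04], np.float64(0.87)]
   [[0.16, 0.11, 0.04], np.float64(0.87)]
   [[0.17, 0.08, 0.05], np.float64(0.87)]
   [[0.17, 0.06, 0.04], np.float64(0.87)]
end [461.2 297.4 230. ] -11.1
```

>>> {"api": "carry_out", "payload": {
  "deltas": [
    [[-0.04, 0.19, 0], 0.87],
    [[-0.01, 0.19, 0], 0.87],
    [[0.01, 0.19, 0], 0.87],
    [[0.04, 0.19, 0], 0.87],
    [[0.06, 0.18, 0], 0.87],
    [[0.08, 0.17, 0], 0.87],
    [[0.1, 0.16, 0], 0.87],
    [[0.12, 0.14, 0], 0.87],
    [[0.14, 0.13, 0], 0.87],
    [[0.16, 0.11, 0], 0.87]
  ],
  "claw": 0.4
}}

```text
time: 52.65
position: [454.4, 282.2, 254.3]
ee_rot: [-0.0, 0.684, 0.729, -0.0]
contact_force: [0.7, 0.4, 0.1]
grip_width: 0.396
gripper_force: 0.0
```

>>> {"api": "carry_out", "payload": {
  "deltas": [
    [[0.17, 0.08, 0], 0.87],
    [[0.17, 0.06, 0], 0.87],
    [[0, 0, 0], 0],
    [[0, 0, 0], 0],
    [[0, 0, 0], 0],
    [[0, 0, 0], 0],
    [[0, 0, 0], 0],
    [[0, 0, 0], 0],
    [[0, 0, 0], 0],
    [[0, 0, 0], 0]
  ]
}}

```text
time: 53.65
position: [461.3, 297.4, 255.1]
ee_rot: [-0.0, 0.772, 0.635, 0.0]
contact_force: [-0.6, -0.1, 0.0]
grip_width: 0.402
gripper_force: 0.0
```

```bash
python3 - <<'E'
from h import *
plan([(461.3,297.5,116,-11.2,1)])
snap('wrist','w_b7')
E
```

```text
at [461.3 297.4 255.1] -11.1 t 53.6 g 0.402 0.0
leg (461.3, 297.5, 116, -11.2)
   [[0.0, -0.0, 2.78], np.float64(0.01)]
end [461.3 297.4 116.1] -11.2
```

>>> {"api": "carry_out", "payload": {
  "deltas": [
    [[0, 0, 0.2], 0],
    [[0, 0, 0.4], 0],
    [[0, 0, 0.5], 0],
    [[0, 0, 0.5], 0],
    [[0, 0, 0.5], 0],
    [[0, 0, 0.4], 0],
    [[0, 0, 0.2], 0],
    [[0, 0, 0.08], 0],
    [[0, 0, 0], 0],
    [[0, 0, 0], 0]
  ]
}}

```text
time: 54.7
position: [462.0, 297.9, 116.8]
ee_rot: [0.0, 0.772, 0.636, 0.001]
contact_force: [0.1, -0.1, -0.0]
grip_width: 0.402
gripper_force: 0.0
```

```bash
python3 - <<'E'
from h import *
plan([(461.3,297.5,116,-11.2,1)]); print(env.sense()['contact_force'])
E
```

```text
at [462.  297.9 116.8] -11.1 t 54.7 g 0.402 0.0
leg (461.3, 297.5, 116, -11.2)
   [[-0.01, -0.01, 0.02], np.float64(0.01)]
end [461.4 297.5 115.8] -11.2
[ 0.09972548 -0.09057924 -0.0445744 ]
```

Close, check the grip, then lift.

>>> {"api": "carry_out", "payload": {
  "deltas": [
    [[0, 0, 0], 0],
    [[0, 0, 0], 0],
    [[0, 0, 0], 0],
    [[0, 0, 0], 0],
    [[0, 0, 0], 0],
    [[0, 0, 0], 0],
    [[0, 0, 0], 0],
    [[0, 0, 0], 0],
    [[0, 0, 0], 0],
    [[0, 0, 0], 0]
  ],
  "claw": 0
}}

```text
time: 55.7
position: [462.1, 297.7, 116.3]
ee_rot: [0.0, 0.772, 0.635, 0.001]
contact_force: [3.4, -0.7, 2.0]
grip_width: 0.094
gripper_force: 30.0
```

>>> {"api": "carry_out", "payload": {
  "deltas": [
    [[0, 0, -0.05], 0],
    [[0, 0, -0.1], 0],
    [[0, 0, -0.2], 0],
    [[0, 0, -0.3], 0],
    [[0, 0, -0.4], 0],
    [[0, 0, -0.4], 0],
    [[0, 0, -0.35], 0],
    [[0, 0, -0.25], 0],
    [[0, 0, -0.15], 0],
    [[0, 0, -0.05], 0]
  ]
}}

```text
time: 56.7
position: [461.2, 297.6, 229.0]
ee_rot: [-0.0, 0.772, 0.636, 0.0]
contact_force: [0.6, 0.5, -7.6]
grip_width: 0.098
gripper_force: 30.0
```

```bash
python3 - <<'E'
from h import *
print(env.sense()['contact_force'])
plan([(494.5,-50,224,7.5,20)]); plan([(603.5,-35.5,224,7.5,10)],start=[494.5,-50,224,7.5])
E
```

```text
[ 0.58196509  0.51803317 -7.62073713]
at [461.2 297.6 229. ] -11.1 t 56.7 g 0.098 30.0
leg (494.5, -50, 224, 7.5)
   [[-0.33, 0.1, 0.0], np.float64(-0.11)]
   [[-0.34, 0.09, 0.01], np.float64(-0.11)]
   [[-0.34, 0.09, 0.0], np.float64(-0.11)]
   [[-0.34, 0.08, 0.01], np.float64(-0.11)]
   [[-0.34, 0.08, 0.0], np.float64(-0.11)]
   [[-0.34, 0.07, 0.01], np.float64(-0.11)]
   [[-0.34, 0.07, 0.0], np.float64(-0.11)]
   [[-0.34, 0.06, 0.01], np.float64(-0.11)]
   [[-0.35, 0.05, 0.0], np.float64(-0.11)]
   [[-0.35, 0.05, 0.01], np.float64(-0.11)]
   [[-0.35, 0.04, 0.0], np.float64(-0.11)]
   [[-0.35, 0.04, 0.01], np.float64(-0.11)]
   [[-0.35, 0.03, 0.0], np.float64(-0.11)]
   [[-0.35, 0.03, 0.01], np.float64(-0.11)]
   [[-0.35, 0.02, 0.0], np.float64(-0.11)]
   [[-0.35, 0.01, 0.01], np.float64(-0.11)]
   [[-0.35, 0.01, 0.0], np.float64(-0.11)]
   [[-0.34, 0.0, 0.01], np.float64(-0.11)]
   [[-0.35, 0.0, 0.0], np.float64(-0.11)]
   [[-0.34, -0.0, 0.01], np.float64(-0.11)]
end [494.6 -49.9 224. ] 7.8
at [494.5 -50.  224. ] 7.5 t 56.7 g 0.098 30.0
leg (603.5, -35.5, 224, 7.5)
   [[0.0, 0.22, -0.0], np.float64(-0.0)]
   [[0.0, 0.22, -0.0], np.float64(-0.0)]
   [[0.0, 0.22, -0.0], np.float64(-0.0)]
   [[0.0, 0.22, -0.0], np.float64(-0.0)]
   [[0.0, 0.22, -0.0], np.float64(-0.0)]
   [[0.0, 0.22, -0.0], np.float64(-0.0)]
   [[0.0, 0.22, -0.0], np.float64(-0.0)]
   [[0.0, 0.22, -0.0], np.float64(-0.0)]
   [[0.0, 0.22, -0.0], np.float64(-0.0)]
   [[0.0, 0.22, -0.0], np.float64(-0.0)]
end [603.6 -35.6 224. ] 7.5
```

>>> {"api": "carry_out", "payload": {
  "deltas": [
    [[-0.06, 0.02, 0], -0.06],
    [[-0.14, 0.03, 0], -0.1],
    [[-0.22, 0.05, 0], -0.11],
    [[-0.3, 0.07, 0], -0.11],
    [[-0.36, 0.08, 0], -0.11],
    [[-0.4, 0.08, 0], -0.11],
    [[-0.42, 0.08, 0], -0.11],
    [[-0.42, 0.08, 0], -0.11],
    [[-0.42, 0.07, 0], -0.11],
    [[-0.42, 0.07, 0], -0.11]
  ]
}}

```text
time: 57.7
position: [474.3, 135.4, 227.7]
ee_rot: [-0.0, 0.72, 0.694, -0.001]
contact_force: [0.5, -0.6, -8.0]
grip_width: 0.097
gripper_force: 30.0
```

>>> {"api": "carry_out", "payload": {
  "deltas": [
    [[-0.42, 0.06, 0], -0.11],
    [[-0.42, 0.05, 0], -0.11],
    [[-0.42, 0.05, 0], -0.11],
    [[-0.42, 0.04, 0], -0.11],
    [[-0.42, 0.04, 0], -0.11],
    [[-0.4, 0.03, 0], -0.11],
    [[-0.36, 0.02, 0], -0.11],
    [[-0.3, 0.01, 0], -0.11],
    [[-0.22, 0, 0], -0.11],
    [[-0.14, 0, 0], -0.11]
  ]
}}

```text
time: 58.7
position: [493.7, -40.2, 227.6]
ee_rot: [-0.001, 0.661, 0.751, -0.001]
contact_force: [-0.2, 0.5, -7.2]
grip_width: 0.095
gripper_force: 30.0
```

>>> {"api": "carry_out", "payload": {
  "deltas": [
    [[-0.08, 0, 0], -0.06],
    [[-0.05, 0, 0], 0],
    [[0, 0, 0], 0],
    [[0, 0, 0], 0],
    [[0, 0, 0], 0],
    [[0, 0, 0], 0],
    [[0, 0, 0], 0],
    [[0, 0, 0], 0],
    [[0, 0, 0], 0],
    [[0, 0, 0], 0]
  ]
}}

```text
time: 59.7
position: [495.5, -45.1, 228.5]
ee_rot: [0.0, 0.657, 0.754, 0.0]
contact_force: [0.0, -0.1, -7.6]
grip_width: 0.095
gripper_force: 30.0
```

```bash
python3 - <<'E'
from h import *
plan([(603.5,-35.5,224,7.5,10)]); print(env.sense()['contact_force'])
E
```

```text
at [495.5 -45.1 228.5] 7.8 t 59.7 g 0.095 30.0
leg (603.5, -35.5, 224, 7.5)
   [[-0.01, 0.22, 0.01], np.float64(0.0)]
   [[-0.01, 0.22, 0.01], np.float64(0.0)]
   [[-0.01, 0.22, 0.01], np.float64(0.0)]
   [[-0.01, 0.22, 0.01], np.float64(0.0)]
   [[-0.01, 0.21, 0.01], np.float64(0.0)]
   [[-0.01, 0.22, 0.01], np.float64(0.0)]
   [[-0.01, 0.21, 0.01], np.float64(0.0)]
   [[-0.01, 0.22, 0.01], np.float64(0.0)]
   [[-0.01, 0.21, 0.0], np.float64(0.0)]
   [[-0.01, 0.22, 0.01], np.float64(0.0)]
end [603.7 -35.3 224. ] 7.8
[ 0.01461808 -0.11699158 -7.63743947]
```

>>> {"api": "carry_out", "payload": {
  "deltas": [
    [[-0.02, 0.06, 0], 0],
    [[-0.02, 0.14, 0], 0],
    [[-0.02, 0.22, 0], 0],
    [[-0.01, 0.3, 0], 0],
    [[-0.01, 0.34, 0], 0],
    [[-0.01, 0.34, 0], 0],
    [[-0.01, 0.3, 0], 0],
    [[0, 0.24, 0], 0],
    [[0, 0.15, 0], 0],
    [[0, 0.07, 0], 0]
  ]
}}

```text
time: 60.7
position: [604.2, -35.2, 228.0]
ee_rot: [-0.0, 0.657, 0.754, 0.0]
contact_force: [-0.9, -0.3, -7.8]
grip_width: 0.098
gripper_force: 30.0
```

>>> {"api": "carry_out", "payload": {
  "deltas": [
    [[0, 0, 0], 0],
    [[0, 0, 0], 0],
    [[0, 0, 0], 0],
    [[0, 0, 0], 0],
    [[0, 0, 0], 0],
    [[0, 0, 0], 0],
    [[0, 0, 0], 0],
    [[0, 0, 0], 0],
    [[0, 0, 0.1], 0],
    [[0, 0, 0.1], 0]
  ]
}}

```text
time: 61.7
position: [603.2, -35.4, 218.1]
ee_rot: [0.0, 0.657, 0.754, 0.0]
contact_force: [-0.5, 1.1, -8.7]
grip_width: 0.097
gripper_force: 30.0
```

```bash
python3 - <<'E'
from h import *
plan([]); print(env.sense()['contact_force']); snap('side','s5'); snap('wrist','w_s5')
a=cv2.resize(cv2.imread('pics/s5.png')[110:290,220:380],(480,540),interpolation=cv2.INTER_CUBIC)
b=cv2.resize(cv2.imread('pics/w_s5.png')[:400,130:430],(320,427)); b=np.vstack([b,np.zeros((113,320,3),np.uint8)])
cv2.imwrite('pics/c5.png',np.hstack([a,b]))
E
```

```text
at [603.2 -35.4 218.1] 7.8 t 61.7 g 0.097 30.0
end [603.2 -35.4 218.1] 7.8
[-0.45864879  1.11652586 -8.67088823]
```

View pics/c5.png

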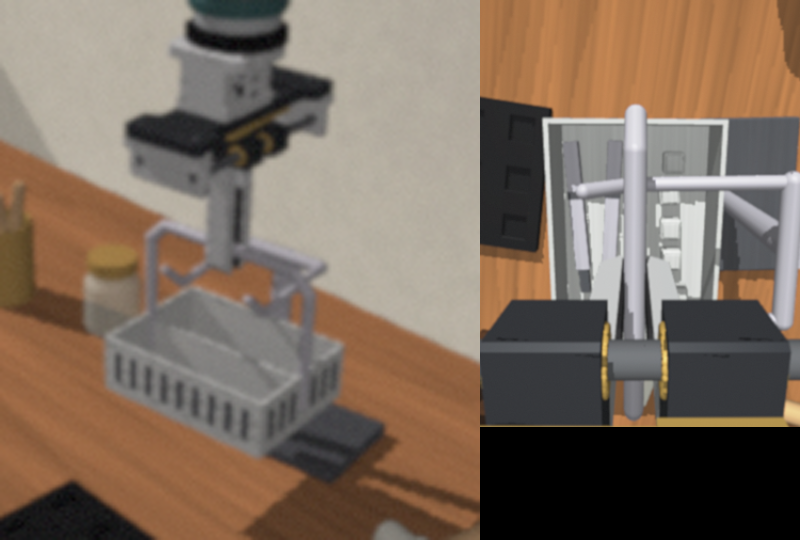

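The basket is over the stand: the prongs pass between bar and walls, with the load in place. In the right-hand picture the bar (column 635) is about 6 mm beyond the seat and clear of the tip (577,192), so I'll lower gently while shifting 4 mm back.

>>> {"api": "carry_out", "payload": {
  "deltas": [
    [[0, -0.04, 0.05], 0],
    [[0, -0.04, 0.1], 0],
    [[0, 0, 0.12], 0],
    [[0, 0, 0.12], 0],
    [[0, 0, 0.12], 0],
    [[0, 0, 0.1], 0],
    [[0, 0, 0.05], 0],
    [[0, 0, 0], 0],
    [[0, 0, 0], 0],
    [[0, 0, 0], 0]
  ]
}}

```text
time: 62.8
position: [600.5, -36.0, 186.0]
ee_rot: [0.001, 0.657, 0.754, 0.001]
contact_force: [3.2, 0.3, -4.6]
grip_width: 0.095
gripper_force: 30.0
```

```bash
python3 - <<'E'
from h import *
plan([]); print(env.sense()['contact_force'],env.sense()['torque'])
E
```

```text
at [600.5 -36.  186. ] 7.8 t 62.8 g 0.095 30.0
end [600.5 -36.  186. ] 7.8
[ 3.23323015  0.32844951 -4.58752045] [ 0.01870493 -0.72898109  0.09323088]
```

>>> {"api": "carry_out", "payload": {
  "deltas": [
    [[0, 0.03, 0], 0],
    [[0, 0.03, 0], 0],
    [[0, 0.02, 0.02], 0],
    [[0, 0, 0.02], 0],
    [[0, 0, 0.02], 0],
    [[0, 0, 0.02], 0],
    [[0, 0, 0], 0],
    [[0, 0, 0], 0],
    [[0, 0, 0], 0],
    [[0, 0, 0], 0]
  ]
}}

```text
time: 63.8
position: [604.2, -35.4, 182.3]
ee_rot: [0.001, 0.657, 0.754, 0.001]
contact_force: [4.0, 1.4, 2.7]
grip_width: 0.092
gripper_force: 30.0
```

```bash
python3 - <<'E'
from h import *
plan([]); print(env.sense()['contact_force'],env.sense()['torque'])
E
```

```text
at [604.2 -35.4 182.3] 7.8 t 63.8 g 0.092 30.0
end [604.2 -35.4 182.3] 7.8
[3.97746583 1.35968281 2.65997961] [ 0.00291086 -0.60476072 -0.00875148]
```

>>> {"api": "carry_out", "payload": {
  "deltas": [
    [[0, 0.02, 0], 0],
    [[0, 0.02, 0], 0],
    [[0, 0, 0], 0],
    [[0, 0, 0], 0],
    [[0, 0, 0], 0],
    [[0, 0, 0], 0],
    [[0, 0, 0], 0],
    [[0, 0, 0], 0],
    [[0, 0, 0], 0],
    [[0, 0, 0], 0]
  ]
}}

```text
time: 64.8
position: [605.0, -35.3, 181.6]
ee_rot: [0.0, 0.657, 0.754, -0.0]
contact_force: [1.3, -1.5, 5.3]
grip_width: 0.098
gripper_force: 30.0
```

```bash
python3 - <<'E'
from h import *
plan([]); print(env.sense()['contact_force'],env.sense()['torque'])
E
```

```text
at [605.  -35.3 181.6] 7.8 t 64.8 g 0.098 30.0
end [605.  -35.3 181.6] 7.8
[ 1.27746601 -1.51650648  5.30810322] [-0.16366834 -0.0306764   0.08528614]
```

Seated: little side force, and the weight is on the prongs. Release, wait, then withdraw straight up.

>>> {"api": "carry_out", "payload": {
  "deltas": [
    [[0, 0, 0], 0],
    [[0, 0, 0], 0],
    [[0, 0, 0], 0],
    [[0, 0, 0], 0],
    [[0, 0, 0], 0],
    [[0, 0, 0], 0],
    [[0, 0, 0], 0],
    [[0, 0, 0], 0],
    [[0, 0, 0], 0],
    [[0, 0, 0], 0]
  ],
  "claw": 0.4
}}

```text
time: 65.8
position: [605.1, -35.1, 181.5]
ee_rot: [-0.0, 0.657, 0.754, 0.0]
contact_force: [-0.9, 0.4, -0.5]
grip_width: 0.398
gripper_force: 0.0
```

```bash
python3 - <<'E'
from h import *
s=env.sense(); print(s['contact_force']); im,_=snap('side','s6')
a=cv2.imread('pics/s5.png').astype(int); print(cv2.phaseCorrelate(a[190:270,250:340].mean(2),cv2.imread('pics/s6.png').astype(float)[190:270,250:340].mean(2)))
c=env.get_calibration('side'); print(proj(c,[604,-35,237]),proj(c,[605,-35,200]))
E
```

```text
[-0.86490702  0.39332516 -0.47865235]
((-0.13930101607175516, -0.04511019855662113), 0.4227701327678239)
[295.6 192.1] [295.3 205.7]
```

>>> {"api": "carry_out", "payload": {
  "deltas": [
    [[0, 0, -0.1], 0],
    [[0, 0, -0.2], 0],
    [[0, 0, -0.4], 0],
    [[0, 0, -0.6], 0],
    [[0, 0, -0.6], 0],
    [[0, 0, -0.6], 0],
    [[0, 0, -0.4], 0],
    [[0, 0, -0.2], 0],
    [[0, 0, 0], 0],
    [[0, 0, 0], 0]
  ]
}}

```text
time: 66.85
position: [604.7, -35.1, 335.8]
ee_rot: [-0.001, 0.657, 0.754, -0.0]
contact_force: [-0.9, -0.5, -0.5]
grip_width: 0.4
gripper_force: 0.0
```

>>> {"api": "carry_out", "payload": {
  "deltas": [
    [[0, -0.3, 0], 0],
    [[0, -0.6, 0], 0],
    [[0, -0.6, 0], 0],
    [[0, -0.6, 0], 0],
    [[0, -0.5, 0], 0],
    [[0, -0.3, 0], 0],
    [[0, 0, 0], 0],
    [[0, 0, 0], 0],
    [[0, 0, 0], 0],
    [[0, 0, 0], 0]
  ]
}}

```text
time: 67.85
position: [462.4, -54.9, 336.0]
ee_rot: [-0.0, 0.657, 0.754, -0.0]
contact_force: [-0.1, -0.3, 0.2]
grip_width: 0.398
gripper_force: 0.0
```

```bash
python3 - <<'E'
from h import *
plan([]); snap('side','s7'); snap('wrist','w_s7')
g=lambda n:cv2.imread(f'pics/{n}.png').astype(float)[190:270,250:340].mean(2)
print('shift released->withdrawn',cv2.phaseCorrelate(g('s6'),g('s7')))
x=env.camera('side').astype(float)[190:270,250:340].mean(2); print('still',cv2.phaseCorrelate(g('s7'),x),abs(g('s7')-x).max())
E
```

```text
at [462.4 -54.9 336. ] 7.8 t 67.8 g 0.398 0.0
end [462.4 -54.9 336. ] 7.8
shift released->withdrawn ((0.04660264799613856, 0.04308197958962978), 0.7792637834639946)
still ((-0.042058389442971134, -0.022299746680580768), 0.9954274715249819) 7.333333333333336
```

All viewings are used up, so I'll check level and position numerically: match the basket patch held in the gripper against the one hanging now.

```bash
python3 - <<'E'
from h import *
a=cv2.imread('pics/s5.png'); b=cv2.imread('pics/s7.png')
x0,y0,x1,y1=254,208,336,262
for ang in (-6,-4,-2,-1,0,1,2,4,6):
    M=cv2.getRotationMatrix2D((295,192),ang,1); t=cv2.warpAffine(a,M,(560,420))[y0:y1,x0:x1]
    r=cv2.matchTemplate(b,t,cv2.TM_CCOEFF_NORMED); _,v,_,p=cv2.minMaxLoc(r); print(ang,round(v,3),np.array(p)-[x0,y0])
c=env.get_calibration('side'); print('expected',proj(c,[605,-35,100])-proj(c,[603.2,-35.4,137]))
E
```

```text
-6 0.696 [ 6 13]
-4 0.763 [ 4 12]
-2 0.827 [ 2 12]
-1 0.859 [ 2 12]
0 0.88 [ 1 12]
1 0.9 [ 0 12]
2 0.9 [-1 12]
4 0.875 [-2 12]
6 0.827 [-4 12]
expected [-0.2 12.2]
```

```bash
python3 -c "
from h import *
print(env.close_job())"
```

```text
the job is handed in; nothing more can be done
None
```

The job is handed in: both punches lie in one trough and all five blanks in the other. The basket hangs by its bar on both prongs, still and within about 2° of level by image matching; I had no picture views left for a final look.

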